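# Shut off the worktop water filter and hold the pressure gauge on its test port

## Task

Check the worktop water filter for leftover pressure: first shut its inlet by turning the red stopcock lever a full quarter turn clockwise to its stop, then take the yellow pen gauge out of its black holder. Press the gauge's nose lightly onto the brass disc in the blue ring, square to the sloping face, until its sprung nose is about half pushed in, and finish like that, still gripping the gauge and holding it there. Leave the mug, the glass and the lemon alone.

Things in the scene. Friction and masses are not known exactly. Their poses are not given: they have to be found in the camera images.
- filter_unit: White worktop water filter, fixed, 160 deep (x) x 240 wide (y), 95 mm high; origin under its centre, z up, front (-x) roughly to the robot. Rear: grey-banded cartridge lying along y, top 95 mm up, its front 8 mm behind the origin. Front left: pipe along x with a brass valve and the red lever. Front right: grey block with a sloping top face and the test port.
- stopcock (a joint): Red stopcock lever, turning about a vertical axis at (-35, 50) mm of the filter unit. 0 = open, lever points to the unit's front (-x); it grows as the lever turns clockwise seen from above, up to 1.571 = shut at its stop, lever points to the unit's left (+y). Starts at 0 to 0.3. Stiff (about 0.2 N m), it stays where it is left.
- lever_axis (a point): Point on the lever's hinge axis (vertical), at mid height of the lever, 73 mm above the worktop.
- lever_grip (a point): On the lever, 50 mm from the hinge axis, at mid height, 73 mm above the worktop: the place to take or push it. The lever is a flat upright bar 10 mm thick, 14 mm high, ending 65 mm from the axis; at least 17 mm free below it here. Turns with the lever; its -x axis points along the lever to the free end.
- test_port: Test port: brass disc of 24 mm diameter, raised 2 mm out of a flat blue ring of 40 mm diameter, on the sloping face. Fixed on the filter unit. Its z axis is the outward normal of the face: it leans 20 degrees (0.35 rad) from vertical to the unit's front. Origin at the foot of the ring, on the face.
- port_spot (a point): Centre of the brass disc's outer face, where the gauge's nose belongs; 4 mm along the port's z from its origin, about 72 mm above the worktop.
- gauge: Yellow round pen gauge with black display, 135 mm long, 120 g; origin at the end of its nose (nose out), z along it to the blunt upper end. Diameters: nose 10 mm (0 to 14 mm from the end), tube 16 (to 50), collar 34 (50 to 58), grip barrel 26 (60 to 128). At the start upright in the holder, resting on its collar, origin 12 mm above the worktop.
- gauge_nose (a joint): How far the sprung nose is pushed in (m): 0 = out, 0.008 = fully in. About 1 N starts it, 0.7 N more for each mm: half in (4 mm) takes about 3.9 N.
- gauge_tip (a point): Centre of the nose's end face; moves with the nose.
- holder: Black round gauge holder, fixed, 62 mm high, 44 mm diameter (68 mm at the foot), with a through hole of 21 mm diameter; origin under its centre. Stands to the left or to the right of the filter unit. The gauge lifts straight up out of it, by 52 mm or more.
- mug: White mug, 84 mm diameter, 89 mm high, with a handle; origin underneath. Stands on the other side of the filter unit from the holder. Leave alone.
- glass: Drinking glass, 81 mm diameter, 91 mm high; origin underneath. Leave alone.
- lemon: Yellow lemon, about 72x57x58 mm; origin underneath. Leave alone.
Things that resemble listed ones, but are neither listed nor needed, are in the scene too. Of the things that look like the gauge, the larger one is meant.

How it is judged:
On the way, in this order (a step that is already met when the one before it is completed fails the run):
1. the stopcock is shut (within 0.12 rad of its stop) while the gauge is still in its holder (value of joint stopcock above 1.45 rad and horizontal distance between gauge and holder below 0.012 m), for 0.2 s.
2. the gauge is lifted out of its holder in the gripper (height (world z) of gauge_tip above 0.055 m and contact force between gauge and the fingers above 1 N and contact force between gauge and holder below 0.1 N), for 0.2 s.
At the end, for the whole second after the job is handed in: Stopcock within 0.12 rad of its shut stop; gauge gripped, clear of its holder, at rest, its tip within 7 mm of the brass disc's centre, square to the sloping face within 10 degrees, pressing with 1 to 10 N, its nose pushed in 1.5 to 7.2 mm of 8 (value of joint stopcock above 1.45 rad and distance between gauge_tip and port_spot below 0.007 m and angle between the z axis of gauge and the z axis of test_port, either way round below 0.175 rad and value of joint gauge_nose between 0.0015 and 0.0072 m and contact force between gauge and test_port between 1 and 10 N and contact force between gauge and the fingers above 2 N and contact force between gauge and holder below 0.1 N and linear speed of gauge below 0.02 m/s); the arm keeps its last pose, push and grip.
It fails at once if the gauge is jammed onto the test port with more than 25 N (contact force between gauge and test_port above 25 N).
It fails at once if the mug is moved by more than 30 mm (distance of mug from where it was at the start of the episode above 0.03 m).
It fails at once if the glass is moved by more than 30 mm (distance of glass from where it was at the start of the episode above 0.03 m).
It fails at once if the lemon is moved by more than 30 mm (distance of lemon from where it was at the start of the episode above 0.03 m).
It also fails if it takes over 53 s, if anything falls off the work surface, if the arm or the gripper's body presses on something with over 40 N, if the wrist force passes 120 N, or if a joint passes its speed limit or range.

## Robot

A 7-joint arm with a two-finger parallel gripper is mounted at the origin on a cart in front of the work surface, level with it; the furniture and walls round the work are solid. World frame = base frame: x ahead of the robot, y to its left, z up, the work surface at z = 0. Lengths are in m, angles in rad, forces in N, time in s.
With the tool pointing down it reaches from about 0.4 to 0.85 m from the base axis. Payload 10.4 kg.
Tool frame: the origin (TCP) lies where the fingers leave the gripper's body, on its centre line; the fingertips stand 70 mm ahead of it and the grasp point (between the pads) lies r.grip_depth ahead of it (r.grip_depth is the distance from the TCP to the grasp point, in m); z points along the fingers, y is the direction in which the jaws open and shut (so a half turn about z gives the same grasp; the last joint's range is limited). The gripper opens to 87 mm and grips with 3 to 60 N. Pads are 19 mm wide; open, the fingers measure 117 mm over their backs; the gripper's body (75 mm by 190 mm) begins 51 mm behind the grasp point.
Start: joints at [1.293, 0.332, -0.065, 1.46, 0.022, 1.35, -0.088], TCP at [0.158, -0.605, 0.292] pointing down, gripper open.
Joint ranges: [-2.6, 2.6], [-0.5, 2.12], [-1.47, 1.34], [0.16, 2.42], [-1.27, 4.41], [0.06, 2.06], [-2.6, 2.6]. Speed limits (rad/s): [2.22, 2.22, 2.79, 2.79, 3.14, 3.14, 3.14].

## Interface

Orientations are given as a unit quaternion [x, y, z, w].
In Python, from bench import monitor, viewer, workorder, nets, r gives the robot as it stands.
- The arm moves only by the tool drive_tool, never from a script. Its argument "plan" is a list of rows, each an object of numbers: "rx", "ry", "rz": the turn, a rotation vector about the tool's x, y, z in units of 360 degrees (1.0 is 360 degrees); "x", "y", "z": the shift along the tool's x, y, z in units of 1000 mm (1.0 is 1000 mm); "fingers": the opening, from 0 (shut) to 1 (fully open). In form: [{"rx": .., "ry": .., "rz": .., "x": .., "y": .., "z": .., "fingers": ..}, ...]. A call has 1 to 12 rows; each row is the pose to reach, as a shift and turn from the pose commanded when the call began, along the tool's axes at that moment, turning the shorter way round; what a row does not reach only later rows make up. A row lasts 1/8 s, in which the tool goes at most 62.5 mm and 10.7 degrees, less where a joint would pass 70% of its speed; a pose out of reach is approached as far as the arm can. A call with a number of a shift or a turn outside -1 to 1 is refused whole. A call with a gripper value outside its range is refused whole. The fingers move at their own pace and stop on an object; "squeeze" is the grip in N (left out, the last holds). Time passes only in rows, so rows that repeat a pose let the fingers close. It gives the time, the measured TCP pose, the force and the opening at its end, in the units of the state.
- monitor.read_state(): the state, without advancing time (a new reading comes with each control period).
- viewer.camera(name): name is "scene" or "side" or "wrist"; returns a dict with "color" (420x560x3 uint8, red, green, blue), "depth" (420x560 float32, m along the optical axis (not along the pixel's ray), 0 where there is no reading), "camera_matrix" (3x3 intrinsics, pixels), "xyz" and "rotation" of the camera in the world. Camera axes: x right, y down, z forward; pixel columns grow to the right and rows downward; lengths in m; the calibration is good to about 2 mm. The wrist camera is an equidistant fisheye: a pixel r from the principal point sees the ray r / f radians off the axis. A picture is of the moment at which its call begins.
- workorder.close_job(): hands the job in, once; it reports no verdict.
Trained networks look in the newest picture that a camera, given by its name, has taken for a name from the list of things; names that differ only in an ending like _2 or _b are one class to them, and where a whole thing is asked for, a point or a joint stands for the part that bears it (a point fixed in the world has none). Each returns a list of dicts, best first, with "confidence" (0 to 1); they miss things now and then, are a little off and sometimes report something else, mostly with a low value. They report only what shows in the picture. A call takes as long as a camera call. They do not tell look-alikes from the thing itself.
- nets.find_in(label, camera): "centre" ([x, y, z] in m, in world coordinates, good to about 4 mm: the middle of the surface that is visible of it).
- nets.regions_of(label, camera): "region" (420x560 bool, what is visible of it).
The state is a dict: "time": time; "joint_positions": joint angles; "joint_vel": joint speeds; "joint_torque": joint torques, N m; "ee_pos": TCP position; "eef_rot": TCP orientation; "ft_force": force on the tool from outside, world axes, zero at the start; "torque": the same for the moment, N m; "width": finger opening in m.
Only numpy, scipy, OpenCV 4.12 (cv2) and the standard library are available. Lean on these libraries where they do the work, as an engineer would, in place of code of your own. Each camera call takes 0.05 s, during which the arm holds its last target.

## Working session

There is one attempt and no reset: what is moved stays moved. The work goes in short steps, Python scripts to look and compute and a tool call to move; the robot and the scene stay as the last step left them, time stands still between calls to the robot, and variables do not carry over. Pictures are saved under pics/ and viewed, and the job is handed in when it is done.

Besides the shell and the picture viewer there is one more tool, called after ">>>" as name([rows], argument=value, ...), one row to a line, values as JSON. drive_tool: Moves the arm, as the interface text tells. Its arguments: {"type":"object","properties":{"plan":{"type":"array","items":{"type":"object","properties":{"rx":{"type":"number","minimum":-1,"maximum":1},"ry":{"type":"number","minimum":-1,"maximum":1},"rz":{"type":"number","minimum":-1,"maximum":1},"x":{"type":"number","minimum":-1,"maximum":1},"y":{"type":"number","minimum":-1,"maximum":1},"z":{"type":"number","minimum":-1,"maximum":1},"fingers":{"type":"number"}}}},"squeeze":{"type":"number"}},"required":["plan"]}

```bash
ls -a; mkdir -p pics
python3 - <<'E'
from bench import monitor, viewer, workorder, nets, r
import cv2, numpy as np
print(r, r.grip_depth, [a for a in dir(r) if not a.startswith('_')])
print(monitor.read_state())
for n in ("scene","side","wrist"):
    c=viewer.camera(n); cv2.imwrite(f"pics/{n}0.png",c["color"][:,:,::-1]); np.savez(f"{n}0.npz",**c)
    print(n,c["xyz"],c["rotation"],c["camera_matrix"])
for n in ("scene","side"):
  for l in ("filter_unit","stopcock","lever_axis","lever_grip","test_port","port_spot","gauge","gauge_tip","holder","mug","glass","lemon"):
    print(n,l,[(np.round(d["centre"],3).tolist(),round(d["confidence"],2)) for d in nets.find_in(l,n)])
print(monitor.read_state()["time"])
E
```

```text
.
..
pics
<Robot object at 0x7f24135ffa10> 0.051 ['PlanningError', 'grip_depth']
{'time': 0.0, 'joint_positions': array([ 1.29337425,  0.33285169, -0.06467094,  1.46095858,  0.02161448,
        1.34985696, -0.08849964]), 'joint_vel': array([ 1.40794830e-03, -4.77844082e-05, -5.10913510e-04,  3.84480452e-04,
       -6.53721669e-04, -1.66950262e-03,  4.81608719e-04]), 'joint_torque': array([-6.14491728e-04, -6.23266840e+01,  2.39275920e-02, -3.89900672e+01,
       -6.14430942e-02,  3.98861559e-02,  2.03876684e-04]), 'ee_pos': array([ 0.1574534 , -0.6045486 ,  0.29145815]), 'eef_rot': array([ 9.91894116e-01,  1.27065284e-01, -1.30591343e-04, -6.76980649e-04]), 'ft_force': array([-0.15506   ,  0.76140509, -0.20625322]), 'torque': array([-0.04033382,  0.01349896,  0.02572742]), 'width': 0.08675007611023641}
scene [ 0.17855691 -0.74647162  0.90324427] [ 0.89980043 -0.26532153  0.09387952 -0.33339212] [[468.21189346   0.         280.3556433 ]
 [  0.         468.21189346 204.790158  ]
 [  0.           0.           1.        ]]
side [0.25869613 0.90819943 0.85658985] [-0.12389396  0.8788
[... 894 characters left out ...]
1)]
scene lemon []
side filter_unit [([0.502, -0.043, 0.045], 0.67)]
side stopcock [([0.432, -0.042, 0.076], 0.64), ([0.476, 0.192, 0.061], 0.42)]
side lever_axis [([0.431, -0.04, 0.075], 0.79)]
side lever_grip [([0.431, -0.044, 0.077], 0.56)]
side test_port [([0.475, -0.152, 0.074], 0.42)]
side port_spot [([0.472, -0.157, 0.069], 0.45)]
side gauge [([0.437, -0.362, 0.105], 0.58), ([0.517, -0.468, 0.016], 0.52)]
side gauge_tip [([0.475, 0.19, 0.062], 0.73)]
side holder [([0.436, -0.348, 0.022], 0.97)]
side mug [([0.473, 0.188, 0.062], 0.78), ([0.573, 0.118, 0.045], 0.17)]
side glass [([0.67, 0.174, 0.058], 0.86), ([0.434, -0.346, 0.024], 0.31)]
side lemon [([0.576, 0.118, 0.047], 0.61)]
1.35
```

View pics/scene0.png

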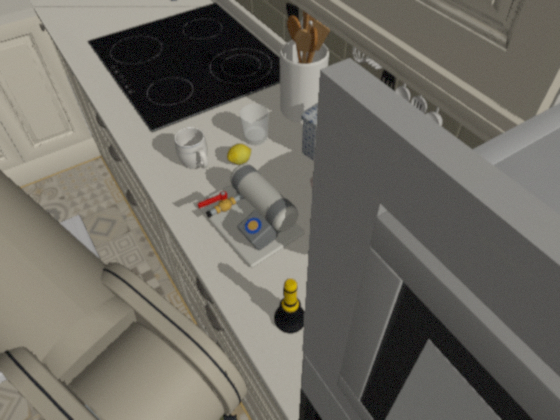

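View pics/side0.png

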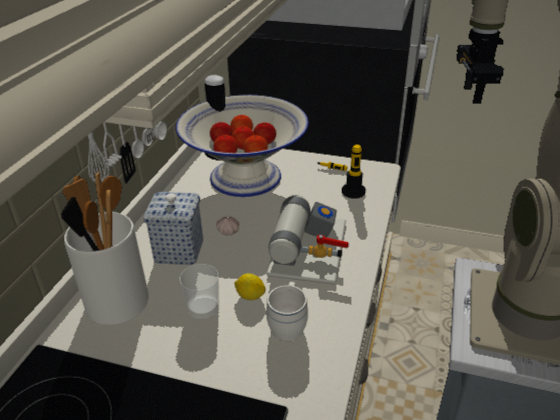

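View pics/wrist0.png

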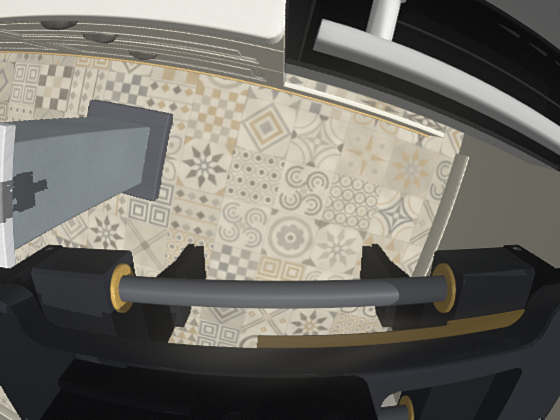

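```bash
cat > h.py <<'E'
import numpy as np, cv2
from scipy.spatial.transform import Rotation as R
def cloud(c):
    K=c["camera_matrix"];d=c["depth"];v,u=np.mgrid[:d.shape[0],:d.shape[1]]
    x=(u-K[0,2])/K[0,0];y=(v-K[1,2])/K[1,1]
    P=np.stack([x*d,y*d,d],-1)
    q=c["rotation"]; Rm=R.from_quat(q).as_matrix() if np.shape(q)==(4,) else np.array(q)
    P=P@Rm.T+c["xyz"]; P[d<=0]=np.nan
    return P
def hsv(c): return cv2.cvtColor(np.ascontiguousarray(c["color"]),cv2.COLOR_RGB2HSV)
E
python3 - <<'E'
from h import *
for n in ("scene","side"):
    c=dict(np.load(f"{n}0.npz")); P=cloud(c); H=hsv(c); h,s,v=H[...,0],H[...,1],H[...,2]
    box=(P[...,0]>.3)&(P[...,0]<.6)&(P[...,1]>-.5)&(P[...,1]<.1)
    print("table z", np.nanmedian(P[...,2][box&(P[...,2]<.01)&(P[...,2]>-.02)]))
    red=box&((h<6)|(h>174))&(s>180)&(P[...,2]>.03)
    p=P[red]; print(n,"red",red.sum(),p.min(0),p.max(0))
    q=p[:,:2]; m=q.mean(0); w=np.linalg.svd(q-m)[2][0]; t=(q-m)@w; print(m,w,t.min(),t.max(),np.degrees(np.arctan2(w[1],w[0])), np.percentile(p[:,2],[5,50,95]))
    blue=box&(h>105)&(h<130)&(s>120)&(P[...,2]>.04)&(P[...,1]>-.25)
    p=P[blue]; m=p.mean(0); w=np.linalg.svd(p-m)[2][2]; w*=np.sign(w[2]); print("blue",blue.sum(),m,(p.min(0)+p.max(0))/2,w,"tilt",np.degrees(np.arccos(w[2])),"az",np.degrees(np.arctan2(w[1],w[0])))
    u0=np.argwhere(blue); print(u0.min(0),u0.max(0))
    # cartridge high
    hi=box&(P[...,2]>.085)&(P[...,1]>-.25)&(P[...,0]>.45)
    p=P[hi]; print("cart",hi.sum(),p.min(0),p.max(0)); q=p[:,:2]; w=np.linalg.svd(q-q.mean(0))[2][0]; print(q.mean(0),np.degrees(np.arctan2(w[1],w[0])))
    ye=box&(h>18)&(h<35)&(s>150)&(P[...,1]<-.3)&(P[...,2]>.05)
    p=P[ye]; print("yel",ye.sum(),p.min(0),p.max(0))
    for a in np.arange(.06,.16,.01):
        b=box&(P[...,1]<-.3)&(P[...,1]>-.42)&(abs(P[...,2]-a)<.005)
        if b.sum()>3: print(round(a,3),b.sum(),P[b].mean(0)[:2],P[b].min(0)[:2],P[b].max(0)[:2])
for n,(a,b,cc,d) in (("scene",(180,340,170,340)),("side",(130,290,250,410))):
    im=np.load(f"{n}0.npz")["color"][a:b,cc:d,::-1]
    cv2.imwrite(f"pics/{n}0z.png",cv2.resize(im,None,fx=3.5,fy=3.5,interpolation=cv2.INTER_CUBIC))
E
```

```text
table z 0.0011743087059483681
scene red 122 [ 0.39345561 -0.3740325   0.03314262] [ 0.4627307  -0.04298888  0.08511262]
[ 0.4283448  -0.05474538] [0.02106215 0.99977817] -0.31948193301005534 0.011595825313500334 88.79313862174526 [0.07178526 0.0782666  0.08310214]
blue 101 [ 0.47197313 -0.16193567  0.07103724] [ 0.47275142 -0.16024769  0.0696923 ] [-0.31935695 -0.00115569  0.94763379] tilt 18.6241671292439 az -179.79265823805883
[218 245] [233 260]
cart 1202 [ 0.45445897 -0.18950535  0.0850203 ] [0.57461795 0.00628906 0.09902181]
[ 0.53948222 -0.09790098] -84.0397590631692
yel 432 [ 0.4176033  -0.38690174  0.0593694 ] [ 0.4514027  -0.35312032  0.15077987]
0.06 139 [ 0.43019383 -0.37694213] [ 0.41430311 -0.3907507 ] [ 0.4581026  -0.34763944]
0.07 92 [ 0.43130124 -0.37591092] [ 0.41886784 -0.38818934] [ 0.45357384 -0.35431597]
0.08 31 [ 0.43043957 -0.37721529] [ 0.42224574 -0.38181728] [ 0.44349795 -0.36728381]
0.09 34 [ 0.43002324 -0.37549411] [ 0.42269537 -0.38190065] [ 0.44367142 -0.35776262]
0.1 37 [ 0.43010473 -0.37623543] [ 0.42268571 -0.38144244] [ 0.44267004 -0.35798942]
0.11 3
[... 1243 characters left out ...]
77 -0.34858649]
0.08 32 [ 0.43503297 -0.3572811 ] [ 0.42393329 -0.37093604] [ 0.44847672 -0.350547  ]
0.09 31 [ 0.43647356 -0.35819901] [ 0.42447919 -0.36661046] [ 0.44989317 -0.34987575]
0.1 28 [ 0.43633106 -0.35640355] [ 0.42480165 -0.36642173] [ 0.45024047 -0.34971481]
0.11 35 [ 0.43590421 -0.35644709] [ 0.42444906 -0.36802014] [ 0.44801975 -0.34943512]
0.12 32 [ 0.43541157 -0.35758206] [ 0.42474931 -0.36897473] [ 0.4486195  -0.35105969]
0.13 31 [ 0.43505618 -0.35792469] [ 0.4248382 -0.3684849] [ 0.44901014 -0.34983747]
0.14 40 [ 0.43676731 -0.35968403] [ 0.42555731 -0.3738127 ] [ 0.44978038 -0.35264437]
0.15 23 [ 0.43677744 -0.36430867] [ 0.42751748 -0.37722967] [ 0.4451102  -0.35227935]
```

```bash
python3 -c "
import cv2,numpy as np
a=cv2.imread('pics/scene0z.png');b=cv2.imread('pics/side0z.png');h=400
f=lambda i:cv2.resize(i,(int(i.shape[1]*h/i.shape[0]),h))
cv2.imwrite('pics/z2.png',cv2.resize(np.hstack([f(a),f(b)]),(800,400)))"
```

```text
(no output)
```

View pics/z2.png

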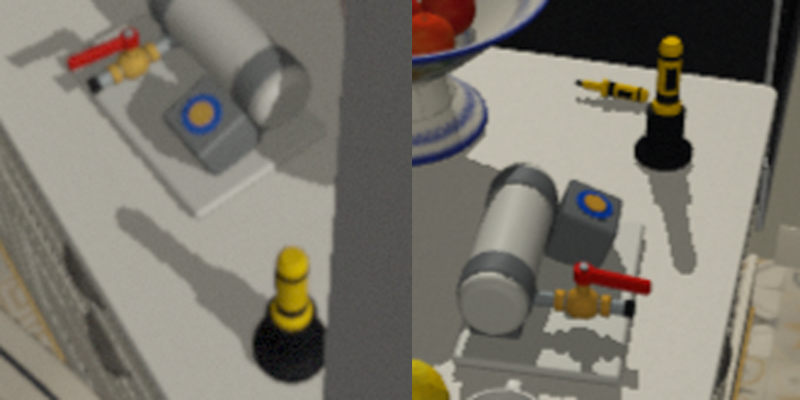

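```bash
cat >> h.py <<'E'
def rel(p0,q0,p1,R1):
    R0=R.from_quat(q0); d=R0.inv().apply(np.array(p1)-p0); w=(R0.inv()*R1).as_rotvec()/(2*np.pi)
    return np.round(d,4),np.round(w,4)
def down(az,lean=0.0):
    "tool z down, tool x at azimuth az deg"
    a=np.radians(az); x=np.array([np.cos(a),np.sin(a),0]); z=np.array([0,0,-1.]); return R.from_matrix(np.stack([x,np.cross(z,x),z],1))
E
python3 - <<'E'
from h import *
from bench import monitor
s=monitor.read_state(); p0,q0=np.array([.158,-.605,.292]),s["eef_rot"]
for p in ([.40,-.32,.28],[.43,-.20,.25],[.411,-.078,.21]): print(rel(p0,q0,p,down(0)))
# obstacles
for n in ("scene","side"):
    P=cloud(dict(np.load(f"{n}0.npz"))).reshape(-1,3)
    for lo in np.arange(-.7,.3,.1):
        b=(P[:,1]>lo)&(P[:,1]<lo+.1)&(P[:,2]>.16)&(P[:,2]<.5)&(P[:,0]>.25)&(P[:,0]<.9)
        if b.sum(): print(n,round(lo,1),b.sum(),P[b].min(0).round(2),P[b].max(0).round(2))
c=dict(np.load("scene0.npz"));P=cloud(c);H=hsv(c);h,s=H[...,0],H[...,1]
red=((h<6)|(h>174))&(s>150)&(P[...,2]>.06)&(abs(P[...,1]+.05)<.05)&(P[...,0]<.5)
p=P[red];q=p[:,:2];m=q.mean(0);w=np.linalg.svd(q-m)[2][0];t=(q-m)@w;print(m,w,t.min(),t.max(),p.min(0),p.max(0))
E
```

```text
(array([ 0.306 , -0.2148,  0.012 ]), array([ 0.    , -0.    ,  0.0406]))
(array([ 0.3653, -0.3234,  0.042 ]), array([ 0.    , -0.    ,  0.0406]))
(array([ 0.3777, -0.4462,  0.082 ]), array([ 0.    , -0.    ,  0.0406]))
scene -0.7 3770 [ 0.31 -0.7   0.21] [ 0.32 -0.6   0.5 ]
scene -0.6 2190 [ 0.32 -0.6   0.16] [ 0.32 -0.56  0.5 ]
scene 0.1 1522 [0.78 0.12 0.16] [0.9  0.2  0.31]
scene 0.2 785 [0.79 0.2  0.16] [0.88 0.28 0.31]
side -0.7 5476 [ 0.28 -0.7   0.16] [ 0.81 -0.6   0.47]
side -0.6 12064 [ 0.28 -0.6   0.16] [ 0.88 -0.5   0.48]
side -0.5 1188 [ 0.58 -0.5   0.16] [ 0.9  -0.4   0.26]
side -0.4 301 [ 0.57 -0.4   0.16] [ 0.9  -0.3   0.18]
side -0.3 390 [ 0.59 -0.3   0.16] [ 0.9  -0.2   0.19]
side -0.2 227 [ 0.66 -0.2   0.16] [ 0.84 -0.17  0.19]
side -0.1 11 [ 0.79 -0.01  0.16] [ 0.81 -0.    0.16]
side -0.0 42 [0.79 0.   0.16] [0.81 0.01 0.17]
side 0.1 1674 [0.79 0.12 0.16] [0.9  0.2  0.32]
side 0.2 2794 [0.79 0.2  0.16] [0.9  0.29 0.32]
[ 0.42819476 -0.04905751] [-0.994505    0.10468912] -0.03642266043462087 0.03494130246211795 [ 0.39345561 -0.05760653  0.06722906] [ 0.46464015 -0.04038192  0.08520379]
```

>>> drive_tool([
  {"x": 0.087,"y": -0.1685,"z": 0.012,"rz": 0.0406,"fingers": 0},
  {"x": 0.087,"y": -0.1685,"z": 0.012,"rz": 0.0406,"fingers": 0},
  {"x": 0.087,"y": -0.1685,"z": 0.012,"rz": 0.0406,"fingers": 0},
  {"x": 0.306,"y": -0.215,"z": 0.012,"rz": 0.0406,"fingers": 0},
  {"x": 0.306,"y": -0.215,"z": 0.012,"rz": 0.0406,"fingers": 0},
  {"x": 0.306,"y": -0.215,"z": 0.012,"rz": 0.0406,"fingers": 0},
  {"x": 0.306,"y": -0.215,"z": 0.012,"rz": 0.0406,"fingers": 0},
  {"x": 0.365,"y": -0.323,"z": 0.042,"rz": 0.0406,"fingers": 0},
  {"x": 0.365,"y": -0.323,"z": 0.042,"rz": 0.0406,"fingers": 0},
  {"x": 0.378,"y": -0.446,"z": 0.082,"rz": 0.0406,"fingers": 0},
  {"x": 0.378,"y": -0.446,"z": 0.082,"rz": 0.0406,"fingers": 0},
  {"x": 0.378,"y": -0.446,"z": 0.082,"rz": 0.0406,"fingers": 0},
])

```text
validation failed for argument at $.pl...
```

```bash
cat > snap.py <<'E'
import sys
from bench import monitor, viewer
from h import *
t=sys.argv[1]
for n in sys.argv[2:]:
    c=viewer.camera(n); np.savez(f"{n}{t}.npz",**c); cv2.imwrite(f"pics/{n}{t}.png",c["color"][:,:,::-1])
s=monitor.read_state(); print({k:np.round(v,4) for k,v in s.items()})
E
python3 snap.py 1 wrist side
```

```text
{'time': np.float64(1.45), 'joint_positions': array([ 1.2934,  0.3322, -0.0647,  1.4601,  0.0216,  1.3499, -0.0885]), 'joint_vel': array([-0.0018, -0.0008, -0.0001, -0.0006,  0.0011,  0.0011, -0.0001]), 'joint_torque': array([-1.00000e-04, -6.23039e+01,  2.44000e-02, -3.90118e+01,
       -6.11000e-02,  3.16000e-02,  0.00000e+00]), 'ee_pos': array([ 0.1576, -0.6048,  0.2923]), 'eef_rot': array([0.9919, 0.1271, 0.    , 0.    ]), 'ft_force': array([ 0.1333, -0.9296, -0.97  ]), 'torque': array([-0.0531, -0.0221, -0.0206]), 'width': np.float64(0.0872)}
```

View pics/wrist1.png

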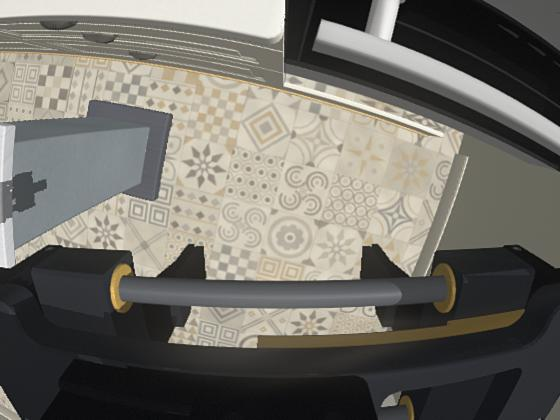

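View pics/side1.png

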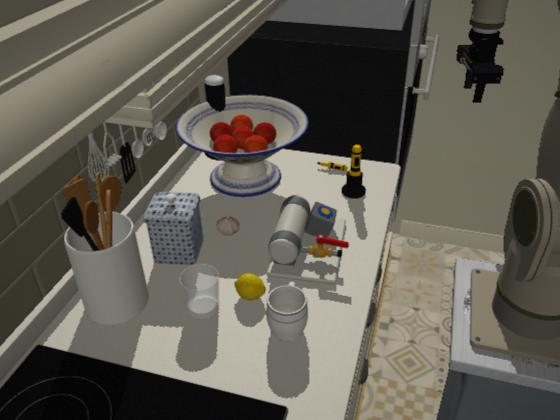

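The call was refused and nothing moved. I'll try again with every field filled in.

>>> drive_tool([
  {"rx": 0.0,"ry": 0.0,"rz": 0.0406,"x": 0.087,"y": -0.1685,"z": 0.012,"fingers": 0.0},
  {"rx": 0.0,"ry": 0.0,"rz": 0.0406,"x": 0.087,"y": -0.1685,"z": 0.012,"fingers": 0.0},
  {"rx": 0.0,"ry": 0.0,"rz": 0.0406,"x": 0.087,"y": -0.1685,"z": 0.012,"fingers": 0.0},
])

```text
time: 1.82
ee_pos: [0.1991, -0.4204, 0.2803]
eef_rot: [1.0, -0.001, 0.0, 0.0]
ft_force: [1.1, -0.2, 0.9]
width: 0.0647
```

>>> drive_tool([
  {"rx": 0.0,"ry": 0.0,"rz": 0.0,"x": 0.2,"y": -0.1,"z": 0.0,"fingers": 0.0},
  {"rx": 0.0,"ry": 0.0,"rz": 0.0,"x": 0.2,"y": -0.1,"z": 0.0,"fingers": 0.0},
  {"rx": 0.0,"ry": 0.0,"rz": 0.0,"x": 0.2,"y": -0.1,"z": 0.0,"fingers": 0.0},
  {"rx": 0.0,"ry": 0.0,"rz": 0.0,"x": 0.23,"y": -0.22,"z": 0.03,"fingers": 0.0},
  {"rx": 0.0,"ry": 0.0,"rz": 0.0,"x": 0.23,"y": -0.22,"z": 0.03,"fingers": 0.0},
  {"rx": 0.0,"ry": 0.0,"rz": 0.0,"x": 0.23,"y": -0.22,"z": 0.03,"fingers": 0.0},
  {"rx": 0.0,"ry": 0.0,"rz": 0.0,"x": 0.211,"y": -0.342,"z": 0.07,"fingers": 0.0},
  {"rx": 0.0,"ry": 0.0,"rz": 0.0,"x": 0.211,"y": -0.342,"z": 0.07,"fingers": 0.0},
  {"rx": 0.0,"ry": 0.0,"rz": 0.0,"x": 0.211,"y": -0.342,"z": 0.07,"fingers": 0.0},
])

```text
time: 2.95
ee_pos: [0.4088, -0.0768, 0.2095]
eef_rot: [1.0, 0.003, -0.001, 0.0]
ft_force: [-1.1, -1.2, -0.4]
width: 0.0008
```

```bash
python3 snap.py 1 wrist side scene; python3 -c "
from h import *
c=np.load('wrist1.npz');print(c['camera_matrix'],c['xyz'],c['rotation'],np.nanmedian(c['depth']))"
```

```text
{'time': np.float64(3.1), 'joint_positions': array([ 0.6868, -0.034 , -0.5826,  2.0512, -0.0202,  1.1181, -1.4581]), 'joint_vel': array([ 0.0152,  0.0094,  0.0176, -0.013 ,  0.0014,  0.0011,  0.0007]), 'joint_torque': array([ -1.1721, -29.7461,  -0.5346, -35.3485,  -0.1851,  -0.0565,
        -0.0934]), 'ee_pos': array([ 0.4101, -0.081 ,  0.2108]), 'eef_rot': array([ 1.e+00, -3.e-04,  4.e-04,  3.e-04]), 'ft_force': array([ 0.6418, -0.1229, -0.3683]), 'torque': array([ 0.0208, -0.0162,  0.0118]), 'width': np.float64(0.0005)}
[[325.1922621    0.         282.59580209]
 [  0.         325.1922621  212.07637546]
 [  0.           0.           1.        ]] [ 0.48506598 -0.07630453  0.30271518] [ 0.70212253 -0.69831508 -0.09848189  0.09839366] 0.22960079
```

View pics/wrist1.png

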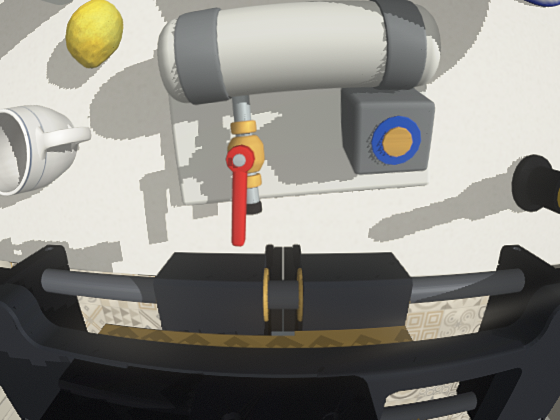

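View pics/side1.png

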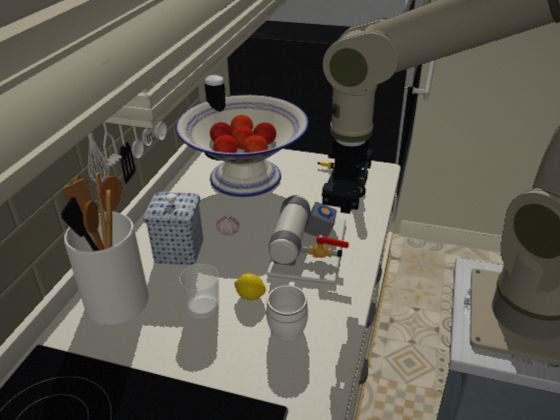

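```bash
cat >> h.py <<'E'
def fcloud(c):
    K=c["camera_matrix"];d=c["depth"].astype(float);v,u=np.mgrid[:d.shape[0],:d.shape[1]]
    a=(u-K[0,2])/K[0,0];b=(v-K[1,2])/K[1,1];th=np.hypot(a,b)+1e-9
    k=np.tan(np.minimum(th,1.5))/th
    P=np.stack([a*k*d,b*k*d,d],-1)@R.from_quat(c["rotation"]).as_matrix().T+c["xyz"]; P[d<=0]=np.nan
    return P
E
python3 - <<'E'
from h import *
c=dict(np.load("wrist1.npz"));P=fcloud(c);H=hsv(c);h,s,v=H[...,0],H[...,1],H[...,2]
U=np.zeros(h.shape,bool)
red=((h<8)|(h>172))&(s>150)&(v>80); red[:100]=0; red[260:]=0; red[:,:200]=0; red[:,280:]=0
p=P[red];p=p[p[:,2]>.078];q=p[:,:2];m=q.mean(0);w=np.linalg.svd(q-m)[2][0];t=(q-m)@w
print("red",red.sum(),m,w,np.degrees(np.arctan2(*w[::-1])),t.min(),t.max(),m+w*t.min(),m+w*t.max(),np.median(p[:,2]))
bl=(h>100)&(h<135)&(s>120);bl[:100]=0;bl[180:]=0
p=P[bl];mm=(p.min(0)+p.max(0))/2;w=np.linalg.svd(p-p.mean(0))[2][2];w*=np.sign(w[2]);print("blue",p.mean(0),mm,p.max(0)-p.min(0),w,np.degrees(np.arccos(w[2])),np.degrees(np.arctan2(w[1],w[0])))
br=(h>10)&(h<25)&(s>90);br[:115]=0;br[170:]=0;br[:,:370]=0;br[:,430:]=0
p=P[br];print("disc",br.sum(),p.mean(0),(p.min(0)+p.max(0))/2,p.max(0)-p.min(0)); w=np.linalg.svd(p-p.mean(0))[2][2]; print(w)
print("table",np.nanmedian(P[150:250,500:510,2]),np.nanmedian(P[210:240,300:350,2]))
cart=(P[...,2]>.088)&(P[...,2]<.1)&(P[...,0]>.49)&(P[...,1]<.03)&(P[...,1]>-.2);q=P[cart][:,:2];w=np.linalg.svd(q-q.mean(0))[2][0];print("cart",cart.sum(),np.degrees(np.arctan2(w[1],w[0])),q.mean(0))
# base plate front edge ~ row 185..205
c2=dict(np.load("scene1.npz"));
E
```

```text
red 1400 [ 0.4358143  -0.04546798] [-0.99868684  0.05123084] 177.0634034794242 -0.032389371503302004 0.04038405241005386 [ 0.46816113 -0.04712731] [ 0.39548327 -0.04339907] 0.0806120054156105Traceback (most recent call last):
  File "<stdin>", line 8, in <module>
    u, s, vh = gufunc(a, signature=signature)
               ~~~~~~^^^^^^^^^^^^^^^^^^^^^^^^
    raise LinAlgError("SVD did not converge")
numpy.linalg.LinAlgError: SVD did not converge
```

Run:
```python
from h import *
c=dict(np.load("wrist1.npz"));P=fcloud(c);H=hsv(c);h,s,v=H[...,0],H[...,1],H[...,2]
ok=np.isfinite(P[...,0])
bl=ok&(h>100)&(h<135)&(s>120);bl[:100]=0;bl[180:]=0;bl[:,:350]=0;bl[:,440:]=0
p=P[bl];mm=(p.min(0)+p.max(0))/2;w=np.linalg.svd(p-p.mean(0))[2][2];w*=np.sign(w[2]);print("blue",p.mean(0),mm,p.max(0)-p.min(0),w,np.degrees(np.arccos(w[2])),np.degrees(np.arctan2(w[1],w[0])))
br=ok&(h>10)&(h<25)&(s>90);br[:115]=0;br[170:]=0;br[:,:370]=0;br[:,430:]=0
p=P[br];print("disc",br.sum(),p.mean(0),(p.min(0)+p.max(0))/2,p.max(0)-p.min(0)); w=np.linalg.svd(p-p.mean(0))[2][2]; print(w)
print("table",np.nanmedian(P[150:250,500:510,2]),np.nanmedian(P[210:240,300:350,2]))
cart=ok&(P[...,2]>.088)&(P[...,2]<.1)&(P[...,0]>.49)&(P[...,1]<.03)&(P[...,1]>-.2);q=P[cart][:,:2];w=np.linalg.svd(q-q.mean(0))[2][0];print("cart",cart.sum(),np.degrees(np.arctan2(w[1],w[0])),q.mean(0))
e=[]
for u in range(200,410,15):
    col=P[175:215,u,2]; i=np.where(np.isfinite(col)&(col<.006))[0]
    if len(i): e.append(P[175+i[0],u]);
e=np.array(e);print(e.round(4).tolist());w=np.polyfit(e[:,1],e[:,0],1);print("edge yaw",np.degrees(np.arctan(-w[0])))
```

```text
blue [ 0.47484319 -0.15904299  0.07131691] [ 0.47378358 -0.16033604  0.07017445] [0.03685704 0.03946023 0.01706104] [-0.33969574 -0.03564429  0.93985972] 19.97198886607044 -174.0098719146451
disc 647 [ 0.47341511 -0.15980835  0.07292013] [ 0.47343865 -0.16010436  0.07224745] [0.02136258 0.02313503 0.01067511]
[-0.34003545 -0.0430766   0.93942552]
table 0.0006202695951461057 0.0008741509589859364
cart 13798 95.36943409085946 [ 0.54135093 -0.08548411]
[[0.4054, 0.0044, 0.0013], [0.4073, -0.0107, 0.0008], [0.4086, -0.0258, 0.0018], [0.4112, -0.0548, 0.0003], [0.4125, -0.0692, 0.0013], [0.4136, -0.0835, 0.0012], [0.4156, -0.0978, 0.0009], [0.4167, -0.1121, 0.0009], [0.4176, -0.1268, 0.0001], [0.42, -0.1412, 0.0013], [0.4212, -0.1561, 0.0012], [0.4224, -0.1716, 0.0004], [0.4234, -0.188, -0.0013]]
edge yaw 5.417832692922192
```

>>> drive_tool([
  {"rx": 0.0,"ry": 0.0,"rz": 0.0083,"x": 0.001,"y": -0.004,"z": 0.045,"fingers": 0.0},
  {"rx": 0.0,"ry": 0.0,"rz": 0.0083,"x": 0.001,"y": -0.004,"z": 0.082,"fingers": 0.0},
  {"rx": 0.0,"ry": 0.0,"rz": 0.0083,"x": 0.001,"y": -0.004,"z": 0.082,"fingers": 0.0},
])

```text
time: 3.48
ee_pos: [0.4097, -0.0773, 0.1269]
eef_rot: [1.0, -0.027, -0.002, -0.001]
ft_force: [0.3, 0.2, 0.8]
width: 0.0006
```

```bash
python3 - <<'E'
from h import *
hg=np.array([.4602,-.0467]); p0=np.array([.412,-.074,.128]); R0=down(-3)
d=lambda a: np.array([np.cos(np.radians(a)),np.sin(np.radians(a))])
for f in (177,168,159,150,141,132,123,114,105,98,93,88):
    p=hg+.047*d(f)+.020*d(f+90); print(f,np.round(p,4),*rel(p0,R0.as_quat(),[*p,.128],down(f-180)))
E
python3 snap.py 2 wrist
```

```text
177 [ 0.4122 -0.0642] [-0.0003 -0.0098  0.    ] [0. 0. 0.]
168 [ 0.4101 -0.0565] [-0.0028 -0.0174  0.    ] [0.    0.    0.025]
159 [ 0.4092 -0.0485] [-0.0042 -0.0253  0.    ] [0.   0.   0.05]
150 [ 0.4095 -0.0405] [-0.0043 -0.0333  0.    ] [0.    0.    0.075]
141 [ 0.4111 -0.0327] [-0.0031 -0.0412  0.    ] [0.  0.  0.1]
132 [ 0.4139 -0.0252] [-0.0007 -0.0489  0.    ] [0.    0.    0.125]
123 [ 0.4178 -0.0182] [ 0.0029 -0.0561  0.    ] [0.   0.   0.15]
114 [ 0.4228 -0.0119] [ 0.0075 -0.0626  0.    ] [0.    0.    0.175]
105 [ 0.4287 -0.0065] [ 0.0132 -0.0683  0.    ] [0.  0.  0.2]
98 [ 0.4339 -0.0029] [ 0.0181 -0.0721  0.    ] [0.     0.     0.2194]
93 [ 0.4378 -0.0008] [ 0.0219 -0.0744  0.    ] [0.     0.     0.2333]
88 [0.4419 0.001 ] [ 0.0259 -0.0764  0.    ] [-0.     -0.      0.2472]
{'time': np.float64(3.525), 'joint_positions': array([ 0.6648,  0.0948, -0.6005,  2.134 ,  0.0657,  0.9318, -1.5977]), 'joint_vel': array([-0.0003, -0.0352, -0.0086, -0.0281, -0.0089,  0.0103,  0.0031]), 'joint_torque': array([ -0.0519, -31.7579,  -1.4647, -30.2006,   0.1881,  -0.324 ,
        -0.1762]), 'ee_pos': array([ 0.4108, -0.0773,  0.1285]), 'eef_rot': array([ 9.996e-01, -2.700e-02, -7.000e-04, -4.000e-04]), 'ft_force': array([0.3186, 0.1851, 1.1399]), 'torque': array([ 0.02  , -0.0268,  0.0131]), 'width': np.float64(0.0004)}
```

View pics/wrist2.png

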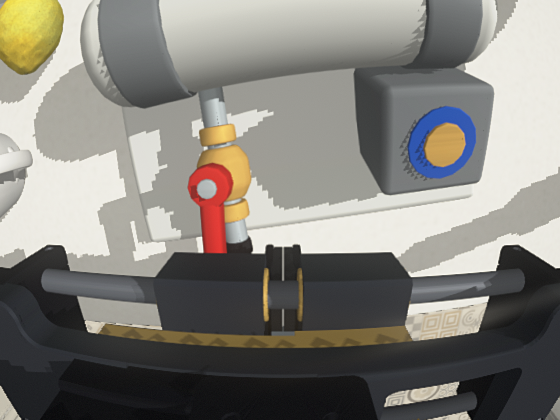

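Run:
```python
from h import *
hg=np.array([.4602,-.0467]); p0=np.array([.412,-.074,.128]); R0=down(-3)
d=lambda a: np.array([np.cos(np.radians(a)),np.sin(np.radians(a))])
for f in (177,168,159,150,141,132,123,114,105,98,93,88,84):
    a=np.radians(f-90+3); off=.005+.0095*abs(np.cos(a))+.015*abs(np.sin(a))
    rho=.047-.005*(177-f)/90
    p=hg+rho*d(f)+off*d(f+90); print(f,np.round(p,4),rel(p0,R0.as_quat(),[*p,.128],R0)[0])
```

```text
177 [ 0.4122 -0.0642] [-0.0003 -0.0098  0.    ]
168 [ 0.4103 -0.0579] [-0.0026 -0.016   0.    ]
159 [ 0.4093 -0.0509] [-0.0039 -0.0229  0.    ]
150 [ 0.4095 -0.0436] [-0.0041 -0.0302  0.    ]
141 [ 0.4109 -0.036 ] [-0.0031 -0.0379  0.    ]
132 [ 0.4138 -0.0286] [-0.0005 -0.0455  0.    ]
123 [ 0.4182 -0.0215] [ 0.0034 -0.0527  0.    ]
114 [ 0.424  -0.0152] [ 0.0089 -0.0593  0.    ]
105 [ 0.431 -0.01 ] [ 0.0157 -0.0649  0.    ]
98 [ 0.4372 -0.0069] [ 0.0217 -0.0683  0.    ]
93 [ 0.442  -0.0053] [ 0.0264 -0.0702  0.    ]
88 [ 0.4469 -0.0042] [ 0.0312 -0.0716  0.    ]
84 [ 0.4494 -0.0035] [ 0.0336 -0.0724  0.    ]
```

>>> drive_tool([
  {"rx": 0.0,"ry": 0.0,"rz": 0.0,"x": 0.0,"y": -0.01,"z": 0.0,"fingers": 0.0},
  {"rx": 0.0,"ry": 0.0,"rz": 0.0,"x": -0.003,"y": -0.016,"z": 0.0,"fingers": 0.0},
  {"rx": 0.0,"ry": 0.0,"rz": 0.0,"x": -0.004,"y": -0.023,"z": 0.0,"fingers": 0.0},
  {"rx": 0.0,"ry": 0.0,"rz": 0.0,"x": -0.004,"y": -0.03,"z": 0.0,"fingers": 0.0},
  {"rx": 0.0,"ry": 0.0,"rz": 0.0,"x": -0.003,"y": -0.038,"z": 0.0,"fingers": 0.0},
  {"rx": 0.0,"ry": 0.0,"rz": 0.0,"x": -0.001,"y": -0.046,"z": 0.0,"fingers": 0.0},
])

```text
time: 4.28
ee_pos: [0.4124, -0.0311, 0.129]
eef_rot: [1.0, -0.027, 0.001, 0.001]
ft_force: [0.6, -7.0, 0.7]
width: 0.0008
```

```bash
python3 snap.py 3 wrist
```

```text
{'time': np.float64(4.325), 'joint_positions': array([ 0.6017,  0.0867, -0.6512,  2.143 ,  0.0676,  0.9298, -1.7114]), 'joint_vel': array([ 0.0074, -0.001 ,  0.0045,  0.0066, -0.0133,  0.0015,  0.0357]), 'joint_torque': array([ -0.2458, -32.1078,  -1.8688, -31.726 ,  -1.112 ,  -0.2947,
         0.3675]), 'ee_pos': array([ 0.4126, -0.0301,  0.129 ]), 'eef_rot': array([ 9.997e-01, -2.620e-02,  5.000e-04,  8.000e-04]), 'ft_force': array([-1.1898, -3.5158,  0.5999]), 'torque': array([-1.0462,  0.183 , -0.0096]), 'width': np.float64(0.0002)}
```

View pics/wrist3.png

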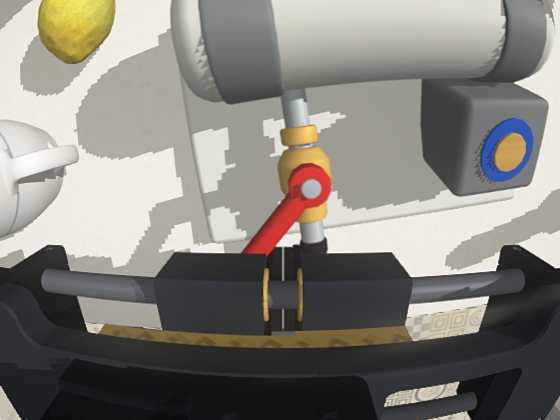

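>>> drive_tool([
  {"rx": 0.0,"ry": 0.0,"rz": 0.0,"x": 0.004,"y": -0.007,"z": 0.0,"fingers": 0.0},
  {"rx": 0.0,"ry": 0.0,"rz": 0.0,"x": 0.01,"y": -0.013,"z": 0.0,"fingers": 0.0},
  {"rx": 0.0,"ry": 0.0,"rz": 0.0,"x": 0.017,"y": -0.019,"z": 0.0,"fingers": 0.0},
  {"rx": 0.0,"ry": 0.0,"rz": 0.0,"x": 0.023,"y": -0.022,"z": 0.0,"fingers": 0.0},
  {"rx": 0.0,"ry": 0.0,"rz": 0.0,"x": 0.027,"y": -0.024,"z": 0.0,"fingers": 0.0},
  {"rx": 0.0,"ry": 0.0,"rz": 0.0,"x": 0.031,"y": -0.026,"z": 0.0,"fingers": 0.0},
  {"rx": 0.0,"ry": 0.0,"rz": 0.0,"x": 0.031,"y": -0.026,"z": 0.0,"fingers": 0.0},
])

```text
time: 5.2
ee_pos: [0.4393, -0.0082, 0.127]
eef_rot: [1.0, -0.027, -0.007, 0.002]
ft_force: [-26.0, -10.2, 19.2]
width: 0.0004
```

```bash
python3 snap.py 4 wrist
```

```text
{'time': np.float64(5.25), 'joint_positions': array([ 0.5454,  0.1648, -0.6642,  2.0756,  0.1277,  0.9534, -1.8125]), 'joint_vel': array([ 0.0019, -0.0055,  0.0002,  0.0011, -0.0009, -0.0037,  0.0013]), 'joint_torque': array([ -4.8958, -33.1687,  -7.5007, -41.6263,  -1.4548,  -9.2583,
        -0.0912]), 'ee_pos': array([ 0.4393, -0.0082,  0.127 ]), 'eef_rot': array([ 0.9996, -0.027 , -0.0066,  0.0023]), 'ft_force': array([-25.3522, -10.1457,  18.3467]), 'torque': array([-2.1488,  5.627 ,  0.1065]), 'width': np.float64(0.0006)}
```

View pics/wrist4.png

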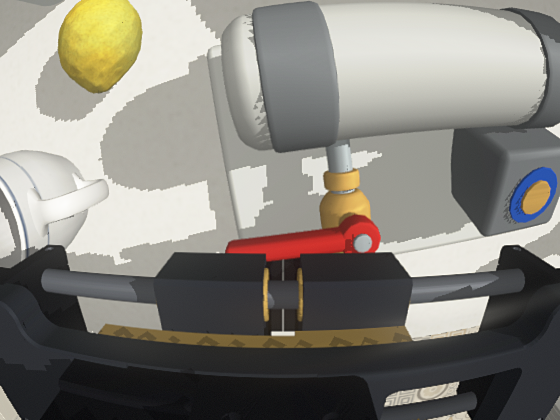

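```bash
cat > lev.py <<'E'
import sys
from h import *
c=dict(np.load(sys.argv[1]));P=fcloud(c) if "wrist" in sys.argv[1] else cloud(c);H=hsv(c);h,s,v=H[...,0],H[...,1],H[...,2]
red=((h<8)|(h>172))&(s>150)&(v>80)&(P[...,2]>.078)&(P[...,2]<.09)&(abs(P[...,0]-.45)<.1)&(abs(P[...,1]+.03)<.1)
q=P[red][:,:2];m=q.mean(0);w=np.linalg.svd(q-m)[2][0];t=(q-m)@w
a=np.degrees(np.arctan2(*w[::-1]));print(red.sum(),m,a,m+w*t.min(),m+w*t.max(),"stopcock",np.radians(185.4-(a%180)))
E
python3 lev.py wrist4.npz
```

```text
2519 [ 0.45919776 -0.02372098] -84.63498911162283 [0.45532382 0.01752987] [ 0.46216631 -0.05533102] stopcock 1.5714070019950628
```

>>> drive_tool([
  {"rx": 0.0,"ry": 0.0,"rz": 0.0,"x": -0.02,"y": 0.005,"z": 0.0,"fingers": 0.0},
  {"rx": 0.0,"ry": 0.0,"rz": 0.0,"x": -0.02,"y": 0.005,"z": -0.06,"fingers": 0.0},
  {"rx": 0.0,"ry": 0.0,"rz": 0.0,"x": -0.02,"y": 0.005,"z": -0.11,"fingers": 0.0},
  {"rx": 0.0,"ry": 0.0,"rz": -0.0083,"x": -0.013,"y": 0.07,"z": -0.142,"fingers": 1.0},
  {"rx": 0.0,"ry": 0.0,"rz": -0.0083,"x": -0.013,"y": 0.247,"z": -0.142,"fingers": 1.0},
  {"rx": 0.0,"ry": 0.0,"rz": -0.0083,"x": -0.013,"y": 0.247,"z": -0.142,"fingers": 1.0},
  {"rx": 0.0,"ry": 0.0,"rz": -0.0083,"x": -0.013,"y": 0.247,"z": -0.142,"fingers": 1.0},
  {"rx": 0.0,"ry": 0.0,"rz": -0.0083,"x": -0.013,"y": 0.247,"z": -0.142,"fingers": 1.0},
  {"rx": 0.0,"ry": 0.0,"rz": -0.0083,"x": -0.013,"y": 0.247,"z": -0.142,"fingers": 1.0},
])

```text
time: 6.38
ee_pos: [0.4189, -0.2511, 0.2705]
eef_rot: [1.0, 0.0, 0.0, -0.0]
ft_force: [0.6, -0.5, -0.3]
width: 0.0522
```

```bash
python3 snap.py 5 wrist side; python3 lev.py wrist5.npz;python3 lev.py side5.npz
```

```text
{'time': np.float64(6.475), 'joint_positions': array([ 0.8373,  0.0686, -0.4058,  1.824 ,  0.0282,  1.2544, -1.1452]), 'joint_vel': array([-0.0036, -0.0037,  0.0007,  0.    ,  0.0041, -0.0012,  0.0034]), 'joint_torque': array([ 6.51000e-01, -4.03730e+01, -3.66800e-01, -3.81399e+01,
       -1.05000e-02, -5.72000e-02, -2.80000e-03]), 'ee_pos': array([ 0.4191, -0.2504,  0.2706]), 'eef_rot': array([ 1.e+00,  1.e-03,  2.e-04, -1.e-04]), 'ft_force': array([-0.24  ,  0.3973,  0.4291]), 'torque': array([ 0.0496,  0.012 , -0.0157]), 'width': np.float64(0.0603)}
447 [ 0.4571178  -0.02540829] -85.0056527967781 [0.45346245 0.01642006] [ 0.45983072 -0.05645237] stopcock 1.5778763037185979
75 [ 0.45573398 -0.01888517] 96.21015383627896 [ 0.45951301 -0.05361442] [0.45178282 0.01742595] stopcock 1.5566564749041658
```

View pics/wrist5.png

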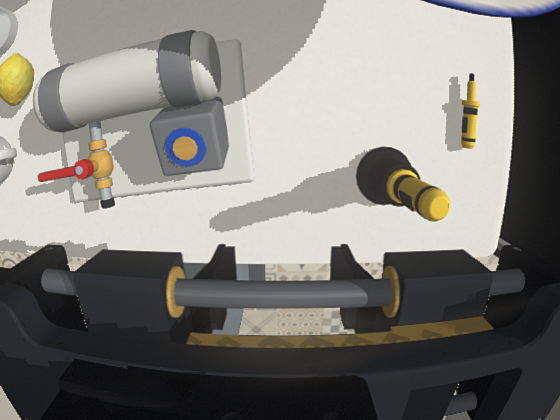

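Run:
```python
from h import *
from scipy.optimize import least_squares
for n,f in (("scene0",cloud),("side0",cloud),("wrist5",fcloud)):
    P=f(dict(np.load(n+".npz"))).reshape(-1,3)
    for lo,hi,r0 in ((.078,.136,.013),(.0,.2,None)):
        b=(P[:,2]>lo)&(P[:,2]<hi)&(abs(P[:,0]-.436)<.03)&(abs(P[:,1]+.367)<.03); q=P[b]
        if r0:
            res=least_squares(lambda c:np.hypot(q[:,0]-c[0],q[:,1]-c[1])-r0,[.436,-.367],loss="soft_l1",f_scale=.001); print(n,b.sum(),res.x,np.sqrt(np.mean(res.fun**2)))
        else:
            print(" ztop",np.percentile(q[:,2],99),q[:,2].max())
```

```text
scene0 207 [ 0.43593271 -0.36789704] 0.0006859167878271634
 ztop 0.1488813855344471 0.15077986514826625
side0 183 [ 0.4370562  -0.36698101] 0.002154789972742307
 ztop 0.14772002499023962 0.1504527633815267
wrist5 852 [ 0.43642287 -0.36737565] 0.000568561917392799
 ztop 0.1484344233575394 0.14990288700455032
```

```bash
cat >> h.py <<'E'
YAW=np.radians(5.4); N=np.array([-np.cos(YAW)*np.sin(np.radians(20)),-np.sin(YAW)*np.sin(np.radians(20)),np.cos(np.radians(20))])
SPOT=np.array([.4732,-.1600,.0722])
def tilt():
    z=-N; y=np.array([np.sin(YAW),-np.cos(YAW),0]); x=np.cross(y,z); return R.from_matrix(np.stack([x,y,z],1))
E
python3 - <<'E'
from h import *
print(N,tilt().as_quat(), SPOT+N*.156)
print(rel(np.array([.4195,-.2505,.270]),down(0).as_quat(),SPOT+N*.156,tilt()))
E
```

```text
[-0.34050225 -0.03218694  0.93969262] [ 0.98371449  0.0463908   0.17345541 -0.00817995] [ 0.42008165 -0.16502116  0.21879205]
(array([ 0.0006, -0.0855,  0.0512]), array([ 0.0026,  0.0555, -0.0148]))
```

>>> drive_tool([
  {"rx": 0.0026,"ry": 0.0555,"rz": -0.0148,"x": 0.001,"y": -0.0855,"z": 0.051,"fingers": 1.0},
  {"rx": 0.0026,"ry": 0.0555,"rz": -0.0148,"x": 0.001,"y": -0.0855,"z": 0.051,"fingers": 1.0},
  {"rx": 0.0026,"ry": 0.0555,"rz": -0.0148,"x": 0.001,"y": -0.0855,"z": 0.051,"fingers": 1.0},
  {"rx": 0.0026,"ry": 0.0555,"rz": -0.0148,"x": 0.001,"y": -0.0855,"z": 0.051,"fingers": 1.0},
  {"rx": 0.0026,"ry": 0.0555,"rz": -0.0148,"x": 0.001,"y": -0.0855,"z": 0.051,"fingers": 1.0},
])

```text
time: 7.1
ee_pos: [0.421, -0.1669, 0.2208]
eef_rot: [0.984, 0.046, 0.174, -0.008]
ft_force: [0.6, -0.4, -0.2]
width: 0.0868
```

```bash
python3 snap.py 6 wrist
python3 - <<'E'
from h import *
c=dict(np.load("wrist6.npz"));P=fcloud(c);H=hsv(c);h,s,v=H[...,0],H[...,1],H[...,2]
br=np.isfinite(P[...,0])&(h>10)&(h<25)&(s>90)&(np.linalg.norm(P-SPOT,axis=-1)<.02)
p=P[br];print("disc",br.sum(),p.mean(0),(p.min(0)+p.max(0))/2,p.max(0)-p.min(0)); w=np.linalg.svd(p-p.mean(0))[2][2]; print(w)
E
```

```text
{'time': np.float64(7.15), 'joint_positions': array([ 0.8358, -0.1523, -0.4238,  2.1703, -0.3123,  0.8224, -0.8897]), 'joint_vel': array([ 0.0002,  0.0013,  0.0011,  0.0088, -0.0037, -0.004 ,  0.0035]), 'joint_torque': array([-9.80000e-02, -2.49879e+01,  1.84970e+00, -3.72982e+01,
       -8.83300e-01, -1.44750e+00, -3.41000e-02]), 'ee_pos': array([ 0.4209, -0.167 ,  0.2206]), 'eef_rot': array([ 0.9836,  0.0463,  0.174 , -0.0078]), 'ft_force': array([-0.2003, -0.1644, -0.6221]), 'torque': array([-0.0539,  0.3763, -0.0119]), 'width': np.float64(0.0868)}
disc 604 [ 0.47318272 -0.1601386   0.0730171 ] [ 0.47305791 -0.15994731  0.07305865] [0.02101946 0.02269894 0.00907329]
[-0.33668143 -0.03058693  0.9411217 ]
```

View pics/wrist6.png

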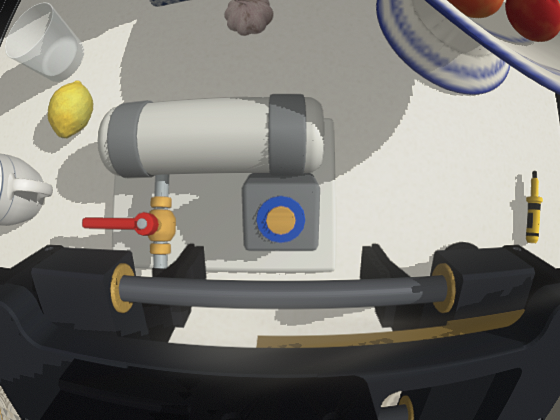

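Run:
```python
from h import *
for p in ([.425,-.23,.25],[.4364,-.3674,.235]): print(rel(np.array([.4205,-.165,.219]),tilt().as_quat(),p,down(5.4)))
```

```text
(array([ 0.0091,  0.0651, -0.0297]), array([ 0.    , -0.0556, -0.    ]))
(array([ 0.0024,  0.203 , -0.0161]), array([ 0.    , -0.0556, -0.    ]))
```

>>> drive_tool([
  {"rx": 0.0,"ry": -0.0556,"rz": 0.0,"x": 0.009,"y": 0.065,"z": -0.03,"fingers": 1.0},
  {"rx": 0.0,"ry": -0.0556,"rz": 0.0,"x": 0.009,"y": 0.065,"z": -0.03,"fingers": 1.0},
  {"rx": 0.0,"ry": -0.0556,"rz": 0.0,"x": 0.0024,"y": 0.203,"z": -0.016,"fingers": 1.0},
  {"rx": 0.0,"ry": -0.0556,"rz": 0.0,"x": 0.0024,"y": 0.203,"z": -0.016,"fingers": 1.0},
  {"rx": 0.0,"ry": -0.0556,"rz": 0.0,"x": 0.0024,"y": 0.203,"z": -0.016,"fingers": 1.0},
  {"rx": 0.0,"ry": -0.0556,"rz": 0.0,"x": 0.0024,"y": 0.203,"z": -0.016,"fingers": 1.0},
  {"rx": 0.0,"ry": -0.0556,"rz": 0.0,"x": 0.0024,"y": 0.203,"z": -0.016,"fingers": 1.0},
])

```text
time: 8.02
ee_pos: [0.4362, -0.3674, 0.2357]
eef_rot: [0.999, 0.048, 0.0, -0.0]
ft_force: [0.9, -0.1, -0.7]
width: 0.0867
```

```bash
python3 snap.py 7 wrist side
python3 - <<'E'
from h import *
from scipy.optimize import least_squares
for n,f in (("wrist7",fcloud),):
    P=f(dict(np.load(n+".npz"))).reshape(-1,3)
    b=(P[:,2]>.078)&(P[:,2]<.136)&(abs(P[:,0]-.436)<.03)&(abs(P[:,1]+.367)<.03); q=P[b]
    if len(q): print(len(q),least_squares(lambda c:np.hypot(q[:,0]-c[0],q[:,1]-c[1])-.013,[.436,-.367],loss="soft_l1",f_scale=.001).x)
E
```

```text
{'time': np.float64(8.125), 'joint_positions': array([ 0.9328,  0.2745, -0.3681,  1.6691,  0.1044,  1.2168, -0.934 ]), 'joint_vel': array([ 0.0019, -0.0002,  0.0048, -0.002 ,  0.0023, -0.    ,  0.0016]), 'joint_torque': array([ 2.50400e-01, -5.44200e+01, -3.05080e+00, -3.73959e+01,
       -4.54000e-02, -4.09000e-02, -1.18000e-02]), 'ee_pos': array([ 0.436 , -0.3675,  0.2359]), 'eef_rot': array([9.989e-01, 4.780e-02, 1.000e-04, 2.000e-04]), 'ft_force': array([-0.926 , -0.4668, -0.4227]), 'torque': array([ 0.0116,  0.0197, -0.0446]), 'width': np.float64(0.0868)}
817 [ 0.4364001  -0.36757522]
```

View pics/wrist7.png

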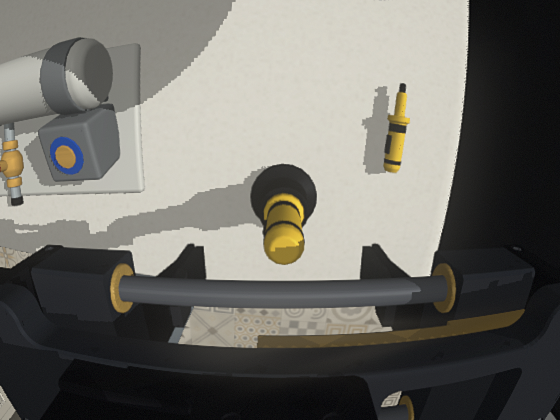

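View pics/side7.png

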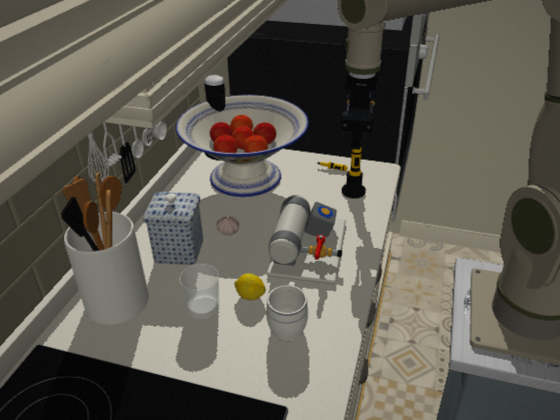

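>>> drive_tool([
  {"rx": 0.0,"ry": 0.0,"rz": 0.0,"x": 0.0,"y": 0.0,"z": 0.035,"fingers": 1.0},
  {"rx": 0.0,"ry": 0.0,"rz": 0.0,"x": 0.0,"y": 0.0,"z": 0.067,"fingers": 1.0},
  {"rx": 0.0,"ry": 0.0,"rz": 0.0,"x": 0.0,"y": 0.0,"z": 0.067,"fingers": 1.0},
  {"rx": 0.0,"ry": 0.0,"rz": 0.0,"x": 0.0,"y": 0.0,"z": 0.067,"fingers": 0.1},
  {"rx": 0.0,"ry": 0.0,"rz": 0.0,"x": 0.0,"y": 0.0,"z": 0.067,"fingers": 0.1},
  {"rx": 0.0,"ry": 0.0,"rz": 0.0,"x": 0.0,"y": 0.0,"z": 0.067,"fingers": 0.1},
  {"rx": 0.0,"ry": 0.0,"rz": 0.0,"x": 0.0,"y": 0.0,"z": 0.067,"fingers": 0.1},
  {"rx": 0.0,"ry": 0.0,"rz": 0.0,"x": 0.0,"y": 0.0,"z": 0.067,"fingers": 0.1},
  {"rx": 0.0,"ry": 0.0,"rz": 0.0,"x": 0.0,"y": 0.0,"z": 0.067,"fingers": 0.1},
  {"rx": 0.0,"ry": 0.0,"rz": 0.0,"x": 0.0,"y": 0.0,"z": 0.067,"fingers": 0.1},
], squeeze=30)

```text
time: 9.38
ee_pos: [0.4354, -0.3689, 0.1683]
eef_rot: [0.999, 0.047, -0.0, 0.0]
ft_force: [0.3, -2.4, -1.9]
width: 0.0251
```

>>> drive_tool([
  {"rx": 0.0,"ry": 0.0,"rz": 0.0,"x": 0.0,"y": 0.0,"z": -0.02,"fingers": 0.1},
  {"rx": 0.0,"ry": 0.0,"rz": 0.0,"x": 0.0,"y": 0.0,"z": -0.05,"fingers": 0.1},
  {"rx": 0.0,"ry": 0.0,"rz": 0.0,"x": 0.0,"y": 0.0,"z": -0.08,"fingers": 0.1},
  {"rx": 0.0,"ry": 0.0,"rz": 0.0,"x": 0.0,"y": 0.0,"z": -0.1,"fingers": 0.1},
  {"rx": 0.0,"ry": 0.0,"rz": 0.0,"x": 0.0,"y": 0.0,"z": -0.1,"fingers": 0.1},
  {"rx": 0.0,"ry": 0.0,"rz": 0.0,"x": 0.0,"y": 0.0,"z": -0.1,"fingers": 0.1},
  {"rx": 0.0,"ry": 0.0,"rz": 0.0,"x": 0.0,"y": 0.0,"z": -0.1,"fingers": 0.1},
])

```text
time: 10.25
ee_pos: [0.435, -0.3687, 0.267]
eef_rot: [0.999, 0.047, -0.001, -0.001]
ft_force: [0.1, 0.3, -0.7]
width: 0.0248
```

```bash
python3 snap.py 8 side scene wrist; python3 -c "
import cv2
a=cv2.imread('pics/side8.png')[60:220,280:440];b=cv2.imread('pics/scene8.png')[180:340,200:360]
cv2.imwrite('pics/z8.png',cv2.resize(cv2.hconcat([a,b]),(800,400),interpolation=cv2.INTER_CUBIC))"
```

```text
{'time': np.float64(10.4), 'joint_positions': array([ 0.9365,  0.2522, -0.3685,  1.6273,  0.0941,  1.2808, -0.9256]), 'joint_vel': array([-0.0005, -0.0029, -0.0001, -0.0039, -0.0008,  0.0019, -0.0027]), 'joint_torque': array([ 4.50000e-03, -5.49792e+01, -3.02300e+00, -3.87924e+01,
       -5.41000e-02, -3.41000e-02, -7.00000e-04]), 'ee_pos': array([ 0.4353, -0.3688,  0.2676]), 'eef_rot': array([ 9.989e-01,  4.680e-02, -5.000e-04, -3.000e-04]), 'ft_force': array([ 0.0177, -0.1807, -0.62  ]), 'torque': array([ 0.0236,  0.0229, -0.0567]), 'width': np.float64(0.025)}
```

View pics/z8.png

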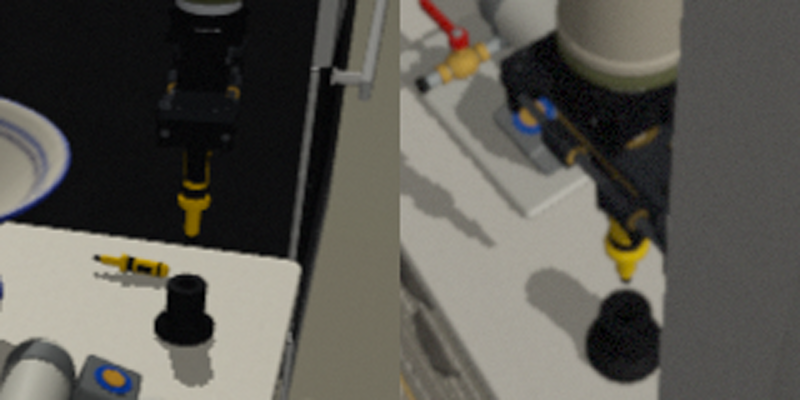

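View pics/wrist8.png

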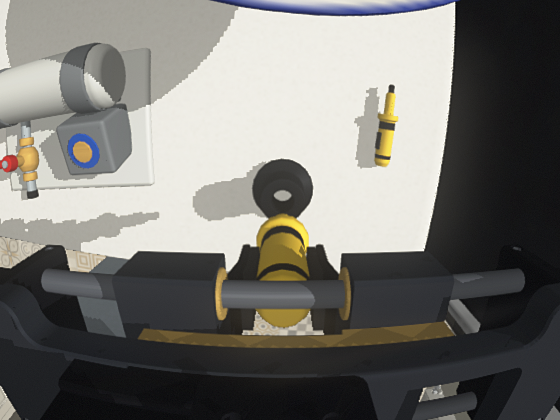

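```bash
cat > gfit.py <<'E'
import sys
from h import *
from scipy.optimize import least_squares
from bench import monitor
# fit axis in tool frame; expected tip at tool z = .156
t=sys.argv[1]; p0=np.array(eval(sys.argv[2])); R0=eval(sys.argv[3])
Q=[]
for n,f in (("side",cloud),("scene",cloud),("wrist",fcloud)):
    try: c=dict(np.load(f"{n}{t}.npz"))
    except Exception: continue
    P=f(c);H=hsv(c);h,s,v=H[...,0],H[...,1],H[...,2]
    L=R0.inv().apply((P-p0).reshape(-1,3)).reshape(P.shape)
    m=(h>18)&(h<36)&(s>120)&(v>40)&np.isfinite(P[...,0])&(np.hypot(L[...,0],L[...,1])<.03)&(L[...,2]>.05)&(L[...,2]<.17)
    q=L[m]
    if len(q)<10: print(n,len(q)); continue
    print(n,len(q),"z range",np.percentile(q[:,2],[0,2,50,98,100]).round(4))
    # tube: tip at 0 -> tool z .156-s
    def prof(s): return np.where(s<.014,.005,np.where(s<.05,.008,np.where(s<.059,.017,.013)))
    def res(a,full=False):
        s=a[4]-q[:,2]
        ctr=a[:2]+np.outer((.156-q[:,2]),-a[2:4])   # position at tip a[:2], slope per m
        return np.hypot(q[:,0]-ctr[:,0],q[:,1]-ctr[:,1])-prof(s)
    best=min((least_squares(lambda a:res([*a,zt]),[0,0,0,0],loss="soft_l1",f_scale=.001,bounds=(-.3,.3)) for zt in (.150,.152,.154,.156,.158,.160)),key=lambda o:o.cost)
    for zt in (.150,.152,.154,.156,.158,.160):
        o=least_squares(lambda a:res([*a,zt]),[0,0,0,0],loss="soft_l1",f_scale=.001)
        print("  zt",zt,"tip xy mm",(o.x[:2]*1e3).round(1),"slope deg",np.degrees(o.x[2:]).round(1),"cost",o.cost*1e6)
E
python3 gfit.py 8 "[.4353,-.3688,.2676]" "down(5.4)"
```

```text
side 161 z range [0.0567 0.0671 0.1    0.1408 0.1413]Traceback (most recent call last):
  File "gfit.py", line 23, in <module>
    best=min((least_squares(lambda a:res([*a,zt]),[0,0,0,0],loss="soft_l1",f_scale=.001,bounds=(-.3,.3)) for zt in (.150,.152,.154,.156,.158,.160)),key=lambda o:o.cost)
  File "gfit.py", line 23, in <genexpr>
    best=min((least_squares(lambda a:res([*a,zt]),[0,0,0,0],loss="soft_l1",f_scale=.001,bounds=(-.3,.3)) for zt in (.150,.152,.154,.156,.158,.160)),key=lambda o:o.cost)
              ~~~~~~~~~~~~~^^^^^^^^^^^^^^^^^^^^^^^^^^^^^^^^^^^^^^^^^^^^^^^^^^^^^^^^^^^^^^^^^^^^^^^^^^^^^
    return func(*args, **kwargs)
    vector_fun = VectorFunction(
        fun_wrapped,
    ...<6 lines>...
        workers=workers
    )
    self._update_fun()
    ~~~~~~~~~~~~~~~~^^
    self.f = self.fun_wrapped(xp_copy(self.x))
             ~~~~~~~~~~~~~~~~^^^^^^^^^^^^^^^^^
    return np.atleast_1d(self.fun(x))
                         ~~~~~~~~^^^
    return self.f(x, *self.args, **self.kwargs)
           ~~~~~~^^^^^^^^^^^^^^^^^^^^^^^^^^^^^^
  File "gfit.py", line 23, in <lambda>
    best=min((least_squares(lambda a:res([*a,zt]),[0,0,0,0],loss="soft_l1",f_scale=.001,bounds=(-.3,.3)) for zt in (.150,.152,.154,.156,.158,.160)),key=lambda o:o.cost)
                                     ~~~^^^^^^^^^
  File "gfit.py", line 21, in res
    ctr=a[:2]+np.outer((.156-q[:,2]),-a[2:4])   # position at tip a[:2], slope per m
                                     ^^^^^^^
TypeError: bad operand type for unary -: 'list'
```

```bash
sed -i '/best=min/d; s/def res(a,full=False):/def res(a):\n        a=np.array(a)/' gfit.py; python3 gfit.py 8 "[.4353,-.3688,.2676]" "down(5.4)"
```

```text
side 161 z range [0.0567 0.0671 0.1    0.1408 0.1413]
  zt 0.15 tip xy mm [ 1.4 -3.4] slope deg [-0.3 -1.6] cost 398.56644514202225
  zt 0.152 tip xy mm [ 0.9 -2.4] slope deg [-0.5 -1.2] cost 323.1109903196128
  zt 0.154 tip xy mm [ 0.9 -2.2] slope deg [-0.6 -0.9] cost 281.36776174917
  zt 0.156 tip xy mm [ 1.6 -1.3] slope deg [-0.1 -0. ] cost 230.86808328117897
  zt 0.158 tip xy mm [ 1.4 -1.2] slope deg [-0.3  0.4] cost 217.663041497788
  zt 0.16 tip xy mm [ 1.4 -1.1] slope deg [-0.4  0.7] cost 216.64825669497273
scene 210 z range [0.0608 0.0617 0.0961 0.1375 0.1464]
  zt 0.15 tip xy mm [ 0.6 -1.3] slope deg [-0.1 -0.6] cost 335.16494121841106
  zt 0.152 tip xy mm [ 0.7 -1.7] slope deg [ 0.  -0.9] cost 222.68583047736658
  zt 0.154 tip xy mm [ 0.7 -1.8] slope deg [ 0.  -1.2] cost 164.16562084313733
  zt 0.156 tip xy mm [ 0.3 -2.1] slope deg [-0.2 -1.7] cost 125.69785599627343
  zt 0.158 tip xy mm [ 0.  -2.2] slope deg [-0.4 -2.1] cost 146.67229390892703
  zt 0.16 tip xy mm [-0.4 -2.5] slope deg [-0.6 -2.8] cost 156.35092416660993
wrist 1640 z range [0.0501 0.0508 0.0758 0.103  0.1513]
  zt 0.15 tip xy mm [-2.4 -1.1] slope deg [-2.2 -0.4] cost 1194.780740366962
  zt 0.152 tip xy mm [-2.5 -1.2] slope deg [-2.3 -0.5] cost 842.4634797119954
  zt 0.154 tip xy mm [-2.1 -1.2] slope deg [-2.  -0.5] cost 546.2071175542974
  zt 0.156 tip xy mm [ 0.9 -1.3] slope deg [-0.3 -0.5] cost 445.0750300426862
  zt 0.158 tip xy mm [ 3.3 -0.9] slope deg [ 1.2 -0.3] cost 619.5182995600651
  zt 0.16 tip xy mm [ 4.7 -0.8] slope deg [ 2.  -0.2] cost 673.3740146411976
```

Run:
```python
from h import *
S=np.array([.4731,-.1600,.0727])
p0=np.array([.4364,-.3674,.268])
for d in (.206,.176):
    p=S+N*d; print(p.round(4),rel(p0,down(5.4).as_quat(),p,tilt()))
```

```text
[ 0.403  -0.1666  0.2663] (array([-0.0144, -0.203 ,  0.0017]), array([-0.    ,  0.0556,  0.    ]))
[ 0.4132 -0.1657  0.2381] (array([-0.0041, -0.203 ,  0.0299]), array([-0.    ,  0.0556,  0.    ]))
```

>>> drive_tool([
  {"rx": 0.0,"ry": 0.0,"rz": 0.0,"x": 0.0,"y": -0.05,"z": -0.02,"fingers": 0.1},
  {"rx": 0.0,"ry": 0.0278,"rz": 0.0,"x": -0.01,"y": -0.1,"z": -0.02,"fingers": 0.1},
  {"rx": 0.0,"ry": 0.0556,"rz": 0.0,"x": -0.014,"y": -0.15,"z": -0.01,"fingers": 0.1},
  {"rx": 0.0,"ry": 0.0556,"rz": 0.0,"x": -0.014,"y": -0.203,"z": 0.002,"fingers": 0.1},
  {"rx": 0.0,"ry": 0.0556,"rz": 0.0,"x": -0.014,"y": -0.203,"z": 0.002,"fingers": 0.1},
  {"rx": 0.0,"ry": 0.0556,"rz": 0.0,"x": -0.014,"y": -0.203,"z": 0.002,"fingers": 0.1},
  {"rx": 0.0,"ry": 0.0556,"rz": 0.0,"x": -0.004,"y": -0.203,"z": 0.03,"fingers": 0.1},
  {"rx": 0.0,"ry": 0.0556,"rz": 0.0,"x": -0.004,"y": -0.203,"z": 0.03,"fingers": 0.1},
  {"rx": 0.0,"ry": 0.0556,"rz": 0.0,"x": -0.004,"y": -0.203,"z": 0.03,"fingers": 0.1},
])

```text
time: 11.52
ee_pos: [0.4127, -0.1678, 0.2389]
eef_rot: [0.984, 0.046, 0.174, -0.008]
ft_force: [-0.3, -0.1, -1.1]
width: 0.0253
```

```bash
python3 snap.py 9 side scene wrist; python3 -c "
import cv2
a=cv2.imread('pics/side9.png')[120:280,240:400];b=cv2.imread('pics/scene9.png')[130:290,170:330]
cv2.imwrite('pics/z9.png',cv2.resize(cv2.hconcat([a,b]),(800,400),interpolation=cv2.INTER_CUBIC))"
python3 - <<'E'
from bench import monitor
import numpy as np
s=monitor.read_state();print(np.mean([monitor.read_state()["ee_pos"] for _ in range(3)],0))
E
```

```text
{'time': np.float64(11.675), 'joint_positions': array([ 0.9394, -0.1949, -0.4951,  2.1565, -0.3485,  0.8786, -0.8531]), 'joint_vel': array([-0.0035, -0.0033, -0.0043,  0.0063,  0.0014, -0.0068, -0.0014]), 'joint_torque': array([ 2.12000e-02, -2.18089e+01,  3.03530e+00, -3.88809e+01,
       -1.07790e+00, -1.54570e+00, -5.80000e-03]), 'ee_pos': array([ 0.4127, -0.1676,  0.2392]), 'eef_rot': array([ 0.9837,  0.0459,  0.1739, -0.0077]), 'ft_force': array([-0.3694, -1.1691, -1.5933]), 'torque': array([-0.0567,  0.513 ,  0.0467]), 'width': np.float64(0.0253)}
[ 0.41269343 -0.1676467   0.2391565 ]
```

View pics/z9.png

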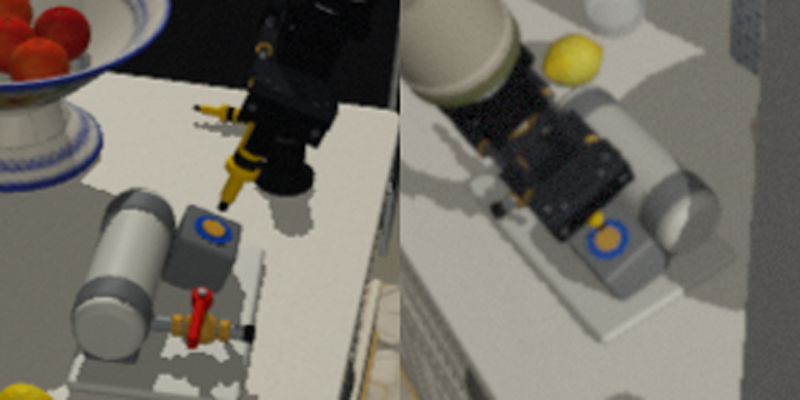

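View pics/wrist9.png

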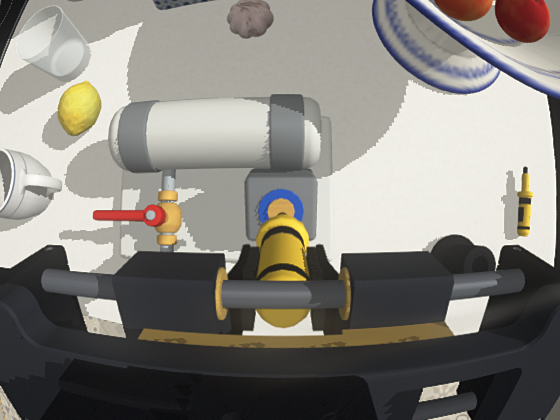

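```bash
python3 - <<'E'
from h import *
S=np.array([.4731,-.1600,.0727]);print((S+N*.176).tolist())
c=dict(np.load("wrist9.npz"));P=fcloud(c);H=hsv(c);h,s,v=H[...,0],H[...,1],H[...,2]
for n,f in (("wrist9",fcloud),("side9",cloud),("scene9",cloud)):
    c=dict(np.load(n+".npz"));P=f(c);H=hsv(c);h,s,v=H[...,0],H[...,1],H[...,2]
    bl=np.isfinite(P[...,0])&(h>100)&(h<135)&(s>100)&(np.linalg.norm(P-SPOT,axis=-1)<.03);p=P[bl]
    if len(p): print(n,"ring",bl.sum(),p.min(0),p.max(0),(p.min(0)+p.max(0))/2)
E
python3 gfit.py 9 "np.array([.4731,-.1600,.0727])+N*.176" "tilt()" | grep -v "0.15 \|0.16 "
```

```text
[0.4131716047351292, -0.165664901230443, 0.23808590125831985]
wrist9 ring 667 [ 0.46248795 -0.17970691  0.06686377] [ 0.49210053 -0.14038821  0.07850276] [ 0.47729424 -0.16004756  0.07268327]
side9 ring 80 [ 0.45507424 -0.1858367   0.05912981] [ 0.49200808 -0.14008128  0.07700089] [ 0.47354116 -0.16295899  0.06806535]
scene9 ring 100 [ 0.45403086 -0.18031514  0.06264968] [ 0.49040742 -0.14376627  0.07980846] [ 0.47221914 -0.1620407   0.07122907]
side 183 z range [0.0504 0.0523 0.097  0.1352 0.1381]
  zt 0.152 tip xy mm [2.1 2.5] slope deg [0.7 0.9] cost 330.7857479623284
  zt 0.154 tip xy mm [2.2 2.8] slope deg [0.7 1.2] cost 291.5690430606634
  zt 0.156 tip xy mm [2.3 3. ] slope deg [0.7 1.4] cost 259.8215440224429
  zt 0.158 tip xy mm [2.6 3. ] slope deg [1.1 2. ] cost 258.55496637709734
scene 29 z range [0.1174 0.1202 0.1318 0.1488 0.1492]
  zt 0.152 tip xy mm [-0.9  0.6] slope deg [-3.9 -1.9] cost 7.1904890794920915
  zt 0.154 tip xy mm [2.1 0.5] slope deg [ 1.7 -2. ] cost 5.870473314203639
  zt 0.156 tip xy mm [2.1 0.5] slope deg [ 1.7 -2. ] cost 5.870473314203639
  zt 0.158 tip xy mm [ 2.6 -0.3] slope deg [ 2.6 -3.6] cost 9.301277674751441
wrist 1626 z range [0.05   0.0508 0.0761 0.1019 0.1519]
  zt 0.152 tip xy mm [-2.1  1.1] slope deg [-2.1 -0.4] cost 666.8940755246699
  zt 0.154 tip xy mm [0.  0.8] slope deg [-0.9 -0.6] cost 441.6983583291572
  zt 0.156 tip xy mm [3. 1.] slope deg [ 0.9 -0.5] cost 586.8203073623696
  zt 0.158 tip xy mm [4.6 1.4] slope deg [ 1.9 -0.2] cost 684.0911855873635
```

>>> drive_tool([
  {"rx": 0.0,"ry": 0.0,"rz": 0.0,"x": -0.0015,"y": -0.001,"z": 0.008,"fingers": 0.1},
  {"rx": 0.0,"ry": 0.0,"rz": 0.0,"x": -0.0015,"y": -0.001,"z": 0.016,"fingers": 0.1},
  {"rx": 0.0,"ry": 0.0,"rz": 0.0,"x": -0.0015,"y": -0.001,"z": 0.016,"fingers": 0.1},
  {"rx": 0.0,"ry": 0.0,"rz": 0.0,"x": -0.0015,"y": -0.001,"z": 0.016,"fingers": 0.1},
])

```text
time: 12.18
ee_pos: [0.4165, -0.1658, 0.2227]
eef_rot: [0.984, 0.046, 0.173, -0.008]
ft_force: [0.6, -0.5, -1.5]
width: 0.0253
```

```bash
cat > f.py <<'E'
from bench import monitor, viewer
from h import *
F=[];X=[]
for i in range(6):
    viewer.camera("side"); s=monitor.read_state(); F.append(s["ft_force"]);X.append(s["ee_pos"])
F=np.array(F);print(s["time"],F.mean(0).round(2),"along N",(F@N).round(2),(F@N).mean().round(2),np.mean(X,0).round(4),"tip est dist",((np.mean(X,0)-np.array([.4731,-.16,.0727]))@N-.156).round(4))
E
python3 f.py
```

```text
12.475 [ 0.25  0.06 -1.46] along N [-1.71 -1.7  -1.54 -0.82 -1.4  -1.61] -1.46 [ 0.4165 -0.1659  0.2229] tip est dist 0.0046
```

>>> drive_tool([
  {"rx": 0.0,"ry": 0.0,"rz": 0.0,"x": 0.0,"y": 0.0,"z": 0.003,"fingers": 0.1},
  {"rx": 0.0,"ry": 0.0,"rz": 0.0,"x": 0.0,"y": 0.0,"z": 0.005,"fingers": 0.1},
  {"rx": 0.0,"ry": 0.0,"rz": 0.0,"x": 0.0,"y": 0.0,"z": 0.007,"fingers": 0.1},
  {"rx": 0.0,"ry": 0.0,"rz": 0.0,"x": 0.0,"y": 0.0,"z": 0.007,"fingers": 0.1},
  {"rx": 0.0,"ry": 0.0,"rz": 0.0,"x": 0.0,"y": 0.0,"z": 0.007,"fingers": 0.1},
])

```text
time: 13.1
ee_pos: [0.4188, -0.1656, 0.2162]
eef_rot: [0.984, 0.046, 0.173, -0.008]
ft_force: [-0.9, 1.1, 0.4]
width: 0.0252
```

```bash
python3 f.py
```

```text
13.4 [-1.59  0.3   1.36] along N [1.43 0.85 2.09 2.1  1.88 2.49] 1.81 [ 0.4188 -0.1656  0.2162] tip est dist -0.0025
```

>>> drive_tool([
  {"rx": 0.0,"ry": 0.0,"rz": 0.0,"x": 0.0,"y": 0.0,"z": 0.001,"fingers": 0.1},
  {"rx": 0.0,"ry": 0.0,"rz": 0.0,"x": 0.0,"y": 0.0,"z": 0.001,"fingers": 0.1},
  {"rx": 0.0,"ry": 0.0,"rz": 0.0,"x": 0.0,"y": 0.0,"z": 0.001,"fingers": 0.1},
  {"rx": 0.0,"ry": 0.0,"rz": 0.0,"x": 0.0,"y": 0.0,"z": 0.001,"fingers": 0.1},
  {"rx": 0.0,"ry": 0.0,"rz": 0.0,"x": 0.0,"y": 0.0,"z": 0.001,"fingers": 0.1},
  {"rx": 0.0,"ry": 0.0,"rz": 0.0,"x": 0.0,"y": 0.0,"z": 0.001,"fingers": 0.1},
])

```text
time: 14.15
ee_pos: [0.4192, -0.1656, 0.2152]
eef_rot: [0.984, 0.046, 0.173, -0.008]
ft_force: [-1.0, -0.0, 1.5]
width: 0.0251
```

```bash
python3 f.py; python3 snap.py 10 side scene wrist; python3 lev.py wrist10.npz; python3 gfit.py 10 "np.array([.4731,-.1600,.0727])+N*.152" "tilt()" | grep -v "0.15 \|0.16 "; python3 -c "
import cv2
a=cv2.imread('pics/side10.png')[120:280,240:400];b=cv2.imread('pics/scene10.png')[130:290,170:330]
cv2.imwrite('pics/z10.png',cv2.resize(cv2.hconcat([a,b]),(800,400),interpolation=cv2.INTER_CUBIC))"
```

```text
14.45 [-1.43  0.4   1.09] along N [2.12 1.44 1.42 0.94 1.37 1.68] 1.49 [ 0.4192 -0.1656  0.2152] tip est dist -0.0035
{'time': np.float64(14.6), 'joint_positions': array([ 0.9338, -0.1515, -0.5152,  2.1767, -0.334 ,  0.8143, -0.8692]), 'joint_vel': array([-0.0006, -0.    , -0.0007,  0.0009,  0.0016,  0.0012, -0.001 ]), 'joint_torque': array([-1.67200e-01, -2.27900e+01,  2.14370e+00, -3.70452e+01,
       -9.87300e-01, -1.72820e+00, -1.29000e-02]), 'ee_pos': array([ 0.4191, -0.1656,  0.2152]), 'eef_rot': array([ 0.9837,  0.0461,  0.1734, -0.0081]), 'ft_force': array([-1.4255, -0.1239,  2.4962]), 'torque': array([ 0.0227,  0.6512, -0.012 ]), 'width': np.float64(0.0251)}
802 [ 0.45658139 -0.02485424] -84.8264751400774 [0.45278133 0.0171162 ] [ 0.45939793 -0.05596208] stopcock 1.5747490636631627
side 194 z range [0.052  0.0561 0.099  0.1542 0.1575]
  zt 0.152 tip xy mm [-0.5  0.3] slope deg [0.2 0.2] cost 403.00863607950794
  zt 0.154 tip xy mm [-0.1  0.8] slope deg [0.3 0.6] cost 330.0421052589094
  zt 0.156 tip xy mm [-0.  1.] slope deg [0.4 1.1] cost 298.8891393701398
  zt 0.158 tip xy mm [0.1 1.2] slope deg [0.6 1.7] cost 316.7528975316996
scene 55 z range [0.1252 0.1272 0.1499 0.1528 0.1539]
  zt 0.152 tip xy mm [-1.4  2. ] slope deg [-0.5  5.1] cost 69.229388306786
  zt 0.154 tip xy mm [-1.4  2. ] slope deg [-0.5  5.1] cost 69.229388306786
  zt 0.156 tip xy mm [-1.4  2. ] slope deg [-0.5  5.1] cost 69.229388306786
  zt 0.158 tip xy mm [-1.4  1.8] slope deg [-0.5  4.8] cost 73.85139421007963
wrist 1932 z range [0.05   0.0509 0.0813 0.1524 0.1553]
  zt 0.152 tip xy mm [0.  0.1] slope deg [ 0.6 -0. ] cost 1817.9383686757835
  zt 0.154 tip xy mm [0.1 0. ] slope deg [ 0.6 -0.1] cost 1473.8594433269257
  zt 0.156 tip xy mm [ 2.  -0.2] slope deg [ 1.6 -0.2] cost 1134.9001095336137
  zt 0.158 tip xy mm [3.1 0.1] slope deg [ 2.3 -0. ] cost 1189.4656479234134
```

View pics/z10.png

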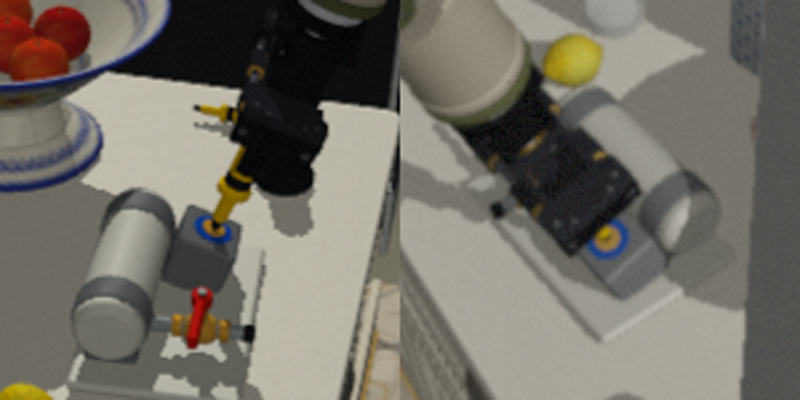

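View pics/wrist10.png

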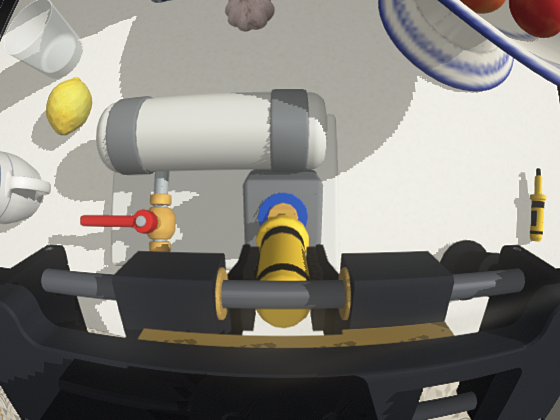

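>>> drive_tool([
  {"rx": 0.0,"ry": 0.0,"rz": 0.0,"x": 0.0,"y": 0.0,"z": 0.0007,"fingers": 0.1},
  {"rx": 0.0,"ry": 0.0,"rz": 0.0,"x": 0.0,"y": 0.0,"z": 0.0007,"fingers": 0.1},
  {"rx": 0.0,"ry": 0.0,"rz": 0.0,"x": 0.0,"y": 0.0,"z": 0.0007,"fingers": 0.1},
  {"rx": 0.0,"ry": 0.0,"rz": 0.0,"x": 0.0,"y": 0.0,"z": 0.0007,"fingers": 0.1},
  {"rx": 0.0,"ry": 0.0,"rz": 0.0,"x": 0.0,"y": 0.0,"z": 0.0007,"fingers": 0.1},
  {"rx": 0.0,"ry": 0.0,"rz": 0.0,"x": 0.0,"y": 0.0,"z": 0.0007,"fingers": 0.1},
])

```text
time: 15.35
ee_pos: [0.4194, -0.1655, 0.2146]
eef_rot: [0.984, 0.046, 0.173, -0.008]
ft_force: [-1.8, 0.5, 2.1]
width: 0.0247
```

```bash
sed -i 's/range(6)/range(16)/' f.py; python3 f.py
```

```text
16.15 [-1.47  0.33  2.13] along N [2.34 2.58 2.73 2.51 2.64 2.96 2.85 2.49 2.08 2.57 2.11 2.69 2.79 1.21
 2.61 2.76] 2.5 [ 0.4194 -0.1655  0.2146] tip est dist -0.0042
```

```bash
python3 -c "
from bench import workorder
print(workorder.close_job())"
```

```text
the job is handed in; nothing more can be done
None
```

I handed the job in at about 16 s of the 53 s. The stopcock is shut, and the gauge is still gripped and pressed on the test port. No verdict was reported.

- **Stopcock:** I pushed the red lever clockwise with closed fingers until it hit its stop, at about 26 N. After I let go it measured 1.56 to 1.58 rad, and about 1.57 in the last picture.
- **Gauge:** I gripped the larger pen gauge by its barrel with 30 N and lifted it straight up out of the holder. I then turned it square to the sloping face and lowered it onto the brass disc.
- **Final press:** The average force was about 4.0 N after allowing for the gauge's weight. That puts the sprung nose about 4.2 mm in, which matches the arm's position.
- **Aim:** Most camera fits put the tip within about 2 mm of the disc's centre and within about 2° of square.
- **Checks that disagreed:**
  - One scene-camera fit gave a 5° tilt, but it rested on only 55 pixels.
  - One of the force averages did not rise after a 1 mm advance. The next step read as expected, so I put it down to sensor noise.
- **Mug, glass and lemon:** I did not touch them. I did not measure their positions again at the end.
- **Refused call:** My first move call failed validation and moved nothing. I sent it again with every field filled in.

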